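# Stack the soap bin on the peg bin

## Robot

A 6-joint arm with a two-finger parallel gripper is mounted at the origin on a cart in front of the work surface, level with it; the furniture and walls round the work are solid. World frame = base frame: x ahead of the robot, y to its left, z up, the work surface at z = 0. Lengths are in m, angles in rad, forces in N, time in s.
With the tool pointing down it reaches from about 0.375 to 0.75 m from the base axis. Payload 9 kg.
Tool frame: the origin (TCP) lies on the centre line of the jaws, within the pads' length; the fingertips stand 8 mm ahead of it and the grasp point (between the pads) lies 11 mm behind it (tips_ahead is the distance from the TCP to the fingertips, in m); z points along the fingers, y is the line along which they close (so a half turn about z gives the same grasp; the last joint's range is limited). The gripper opens to 85 mm and grips with 20 to 120 N. Pads are 22 mm wide; open, the fingers measure 114 mm over their backs; the gripper's body (76 mm by 85 mm) begins 54 mm behind the grasp point. The pads swing forward as they close: fully open they stand 13 mm farther back than shut.
Start: joints at [0.977, 0.104, 0.097, 1.564, 0, 1.353], TCP at [0.22, 0.558, 0.239] pointing down, gripper open.
Joint ranges: [-2.99, 2.99], [-0.84, 1.86], [-1.1, 1.16], [-1.84, 2.11], [-1.51, 1.56], [-3.14, 3.14]. Speed limits (rad/s): [2.22, 2.22, 2.57, 3.14, 3.14, 3.14].

## Interface

Orientations are given as [roll, pitch, yaw] about the fixed x, y, z axes, in that order (R = Rz(yaw) Ry(pitch) Rx(roll)).
In Python, from bench import * gives the robot as it stands.
- The arm moves only by the tool step_arm, never from a script. Its arguments are lists of equal length, an entry for each row: "gripper": the opening, from -1 (shut) to 1 (fully open); "delta_pos": the shift along the tool's x, y, z as a fraction of full scale, a list of three; "delta_rot": the turn, a rotation vector about the tool's x, y, z as a fraction of full scale, a list of three. In form: {"gripper": [gripper, ...], "delta_pos": [[tx, ty, tz], ...], "delta_rot": [[wx, wy, wz], ...]}. A call has 1 to 10 rows; each row is the pose to reach, as a shift and turn from the pose commanded when the call began, along the tool's axes at that moment; what a row does not reach only later rows make up. Full scale, the value 1, is 100 mm for a shift and 45 degrees for a turn. A row lasts 1/8 s, in which the tool goes at most 62.5 mm and 10.7 degrees, less where a joint would pass 70% of its speed; a pose out of reach is approached as far as the arm can. A call with a number of a shift or a turn outside -1 to 1 is refused whole. A call with a gripper value outside its range is refused whole. The fingers move at their own pace and stop on an object; "force" is the grip in N (left out, the last holds). Time passes only in rows, so rows that repeat a pose let the fingers close. It gives the time, the measured TCP pose, the force, the opening and the grip force at its end, in the units of the state.
- state(): the state, without advancing time (a new reading comes with each control period).
- grab_frame(name): name is "side" or "top"; returns (picture, depth): 420x560x3 uint8, blue, green, red; 420x560 float32, m along the optical axis (not along the pixel's ray), 0 where there is no reading.
- camera_info(name): a dict with "vfov" (degrees; the focal length in pixels is half the picture's height over the tangent of half this angle, whatever the lens; pixels are square), "cx", "cy" (the principal point, pixels), "world_to_cam" (4x4, takes a point from world to camera coordinates). Camera axes: x right, y up, looking along -z (the intrinsics and any distortion apply to the point x, -y, -z); pixel columns grow to the right and rows downward; lengths in m; the calibration is good to about 2 mm. A picture is of the moment at which its call begins. camera_info takes no time and is no camera call.
- sign_off(): hands the job in; it is judged then, once.
The state is a dict: "time": time; "qpos": joint angles; "dq": joint speeds; "tau": joint torques, N m; "eef_pos": TCP position; "orientation": TCP orientation; "wrist_force": force on the tool from outside, world axes, zero at the start; "wrist_torque": the same for the moment, N m; "finger_gap": finger opening in m; "gripper_force": force on a finger pad.
Only numpy, scipy, OpenCV 4.12 (cv2) and the standard library are available. Lean on these libraries where they do the work, as an engineer would, in place of code of your own. Each camera call takes 0.05 s, during which the arm holds its last target. There are 200 camera calls.

## Task

The blue bin with the soap bar goes on top of the green bin of clothes pegs on the sloping stand, stacked and not nested: turn it so that its feet stand in the saddles of the green rim, then press down its end nearer the robot until the orange catch snaps over its toe. Keep the soap in the bin, press gently, leave the bin let go, and do not knock over or push about the jar, timer and cup.

Things in the scene. Friction and masses are not known exactly. Their poses are not given: they have to be found in the camera images.
- lower_bin: green stack-nest bin fixed on a tube stand that slopes 30 degrees down toward the robot; pegs lie in it. Stand and bin stay put but are placed and turned anew each run. Origin: centre of the bin's underside; z is square to the slope (up, toward the robot), x up the slope. 72 mm high. Its end A (-x) is the low end near the robot, with the orange catch and white cards
- lower_rim (a point): centre of the green bin's mouth, level with its rim, 72 mm above its underside. A bin set on it turned the SAME way sinks in (nests: its feet find deep grooves). Turned END FOR END about z it stacks: its three feet stand in 6 mm deep saddles in the rim and its underside is 66 mm above the green one's. Play is about 3 mm to each side in x and y
- lower_saddle_a (a point): bottom of the single saddle (20 mm wide, at x = -80, y = 0 mm of the green bin, 66 mm above its underside) in the middle of its end A rim: for the toe of the blue bin. Bounded by the end wall at x = -85.5, open inward
- lower_saddle_b (a point): midway between the two corner saddles (17 mm wide, at y = +-22 mm) of the green bin's end B rim, x = +80 mm, 66 mm above its underside: for the two feet of the blue bin. Bounded by the end wall at x = 85.5, open inward
- catch (a joint): orange spring catch at end A of the green bin: a hooked tongue 16 mm above the rim. 0 rad = sprung home, hook reaching in to x = -78 mm, 1.5 mm above a seated toe. A toe merely set on its sloping back stays 8 to 16 mm too high; pressed down with about 10 to 18 N it pushes the catch out to 0.15 to 0.3 rad, then the catch snaps back over it
- upper_mid (a point): middle of the blue bin (36 mm above its underside), loose and upright on the work surface, 250 g; axes: +x to end B, -x to end A, z up. Same shape as the green: collar (top 28 mm, upright flat sides) 176 long x 66 wide mm, body under it 144 x 55, 72 high. Grip it across the 66 mm width at mid-length on the collar, 44 to 72 mm above the underside
- upper_toe (a point): blue bin, end B: toe of its one middle foot, 79 mm from the middle along +x, 3 mm above the underside. The toe is 14 mm wide, 6 mm high and reaches to x = 82; above it the foot is thinner. End B also has the wide hand lip
- upper_tail (a point): blue bin, end A: between its two corner feet (10 x 10 mm, at y = +-21.5, x = -72 to -82 mm), 82 mm from the middle along -x, 3 mm above the underside. This end has white label cards and its own orange tongue (stiff). Best set into its saddles first, with end B held a few degrees high
- upper_press (a point): blue bin: middle of the end B rim, where the hand lip starts, 88 mm along +x and 72 mm above its underside (top face); the place to press; the flat top reaches from 85.5 to 97 mm, 48 mm wide
- soap_mid (a point): centre of the pale yellow-green soap bar (45 x 71 x 24 mm, 90 g) that lies loose in the blue bin
- jar_mid (a point): bystander: lidded glass jar, 60 mm across, 82 mm high; its centre
- timer_mid (a point): bystander: red and cream wind-up timer, 64 mm across, 54 mm high; its centre
- cup_mid (a point): bystander: blue dosing cup, 57 mm across, 54 mm high; its centre
Mind the look-alikes: they are no part of the job. What is shaped like the part that bears soap_mid but pink or red is not meant.

How it is judged:
At the end, for the whole second after the job is handed in: the blue bin stands on the green one turned end for end, all three feet down in their saddles (within 3.5 mm of fully seated at both ends, within 5 to 6 mm sideways and along), the orange catch sprung back over the toe (below 0.08 rad), the soap still lying in the blue bin, the bin let go (x of upper_toe in the frame of lower_bin between -0.084 and -0.074 m and y of upper_toe in the frame of lower_bin between -0.005 and 0.005 m and z of upper_toe in the frame of lower_bin between 0.066 and 0.0725 m and x of upper_tail in the frame of lower_bin above 0.076 m and y of upper_tail in the frame of lower_bin between -0.006 and 0.006 m and z of upper_tail in the frame of lower_bin between 0.066 and 0.0725 m and value of joint catch below 0.08 rad and distance between soap_mid and upper_mid below 0.065 m and z of soap_mid in the frame of upper_mid below 0 m and contact force between the fingers and anything else below 0.1 N); the robot touches nothing.
It fails at once if the bin is rammed against the green bin (over 60 N) (contact force between upper_bin and lower_bin above 60 N).
It fails at once if the jar, timer or cup is pushed more than 30 mm or knocked over (distance of any of jar_mid, timer_mid, cup_mid from where it was at the start of the episode above 0.03 m or angle between any of jar_mid, timer_mid, cup_mid's own z axis and vertical above 0.6 rad).
It also fails if it takes over 51 s, if anything falls off the work surface, if the arm or the gripper's body presses on something with over 40 N, if the wrist force passes 120 N, or if a joint passes its speed limit or range.

## Working session

There is one attempt and no reset: what is moved stays moved. The work goes in short steps, Python scripts to look and compute and a tool call to move; the robot and the scene stay as the last step left them, time stands still between calls to the robot, and variables do not carry over. Pictures are saved under pics/ and viewed, at most 10 in all, crops included, and the job is handed in when it is done.

Besides the shell and the picture viewer there is one more tool, called after "Emit:" as name(argument=value, ...), one argument or row to a line, values as JSON. step_arm: Moves the arm, as the interface text tells. Its arguments: {"type":"object","properties":{"gripper":{"type":"array","items":{"type":"number"}},"delta_pos":{"type":"array","items":{"type":"array","items":{"type":"number"}}},"delta_rot":{"type":"array","items":{"type":"array","items":{"type":"number"}}},"force":{"type":"number"}},"required":["gripper","delta_pos","delta_rot"]}

```bash
mkdir -p pics; ls; python3 - <<'E'
from bench import *
import cv2,numpy as np
for n in("top","side"):
    p,d=grab_frame(n); cv2.imwrite(f"pics/{n}0.png",p); np.save(f"{n}0.npy",d); np.save(f"{n}0c.npy",p)
    print(n,camera_info(n))
print(state())
E
```

```text
pics
top {'vfov': 51.673903459030605, 'cx': 277.1539456894955, 'cy': 209.10587796275712, 'world_to_cam': array([[-0.02863801, -0.99955427, -0.00843309,  0.06213975],
       [ 0.9909284 , -0.02949706,  0.1311138 , -0.59133382],
       [-0.13130411, -0.00460175,  0.99133146, -1.21154525],
       [ 0.        ,  0.        ,  0.        ,  1.        ]])}
side {'vfov': 51.05507877322003, 'cx': 270.3631644883743, 'cy': 207.90672864255987, 'world_to_cam': array([[-0.99717328, -0.07218749,  0.0208428 ,  0.56927859],
       [ 0.04874102, -0.41036814,  0.91061644, -0.12595414],
       [-0.0571819 ,  0.90905828,  0.41272664, -1.4297501 ],
       [ 0.        ,  0.        ,  0.        ,  1.        ]])}
{'time': 0.1, 'qpos': array([9.77277289e-01, 1.04653970e-01, 9.65745497e-02, 1.56392604e+00,
       2.65823879e-05, 1.35310528e+00]), 'dq': array([ 0.00048307, -0.00171088,  0.00267876, -0.00256016,  0.00146054,
        0.00036916]), 'tau': array([ 5.35937055e-03, -5.58208930e+01,  5.04718065e+01,  1.31052156e-02,
       -2.34299732e-04,  2.61510741e-05]), 'eef_pos': array([0.22003905, 0.5578858 , 0.23860681]), 'orientation': array([-3.14041780e+00, -2.87097335e-04,  2.76576447e+00]), 'wrist_force': array([1.02700378, 0.48368743, 0.05610314]), 'wrist_torque': array([0.05583686, 0.04203559, 0.01121272]), 'gripper_force': 0.0, 'finger_gap': 0.08523297241375448}
```

View pics/top0.png

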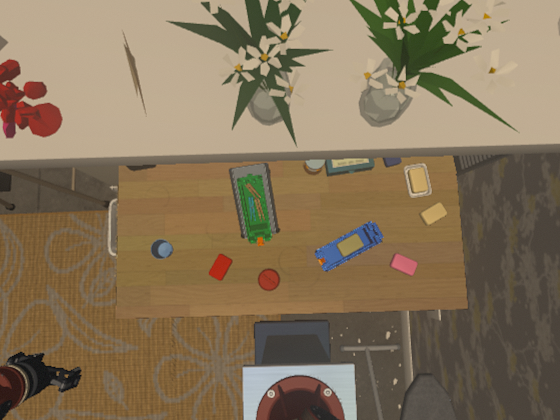

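View pics/side0.png

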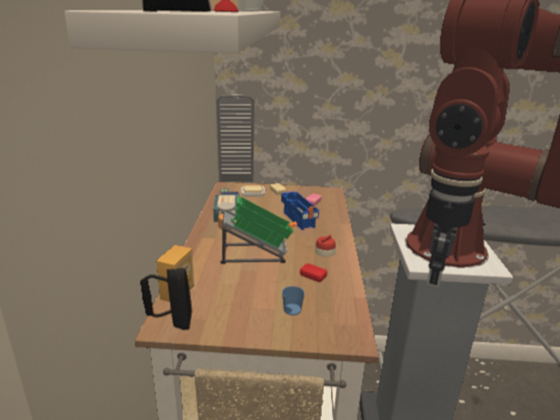

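Top view: green bin on its stand runs from about (250,170) to the orange catch at (261,240). The blue bin runs from its end A tongue at (320,262) to end B at (380,230). Timer is at (269,280), cup at (162,249). The jar is near (315,165), behind the stand. A shelf covers rows below 155.

```bash
cat > h.py <<'E'
from bench import *
import cv2,numpy as np
from scipy.spatial.transform import Rotation as R
def cloud(n,p=None,d=None):
    if p is None: p,d=grab_frame(n)
    c=camera_info(n); f=p.shape[0]/2/np.tan(np.radians(c["vfov"]/2))
    v,u=np.mgrid[:p.shape[0],:p.shape[1]]
    C=np.stack([(u-c["cx"])/f*d,-(v-c["cy"])/f*d,-d,np.ones_like(d)],-1)
    W=C@np.linalg.inv(c["world_to_cam"]).T
    return p,d,W[...,:3],cv2.cvtColor(p,cv2.COLOR_BGR2HSV)
def proj(n,X):
    c=camera_info(n); f=210/np.tan(np.radians(c["vfov"]/2))
    q=np.c_[np.atleast_2d(X),np.ones(len(np.atleast_2d(X)))]@c["world_to_cam"].T
    return np.c_[c["cx"]+f*q[:,0]/-q[:,2], c["cy"]-f*q[:,1]/-q[:,2]]
E
python3 - <<'E'
from h import *
np.set_printoptions(precision=4,suppress=True)
p,d,W,H=cloud("top",np.load("top0c.npy"),np.load("top0.npy"))
for nm,(v,u) in dict(table=(290,220),table2=(200,420),timer=(280,269),cup=(249,162),jar=(165,315),shelf=(150,300),shelfl=(140,60),redbar=(267,221),catch=(240,261),tongue=(262,320),soap=(245,350)).items(): print(nm,W[v,u])
h,s,vv=H[...,0],H[...,1],H[...,2]
for nm,m in dict(blue=(h>108)&(h<125)&(s>120),green=(h>50)&(h<75)&(s>120)).items():
    r=np.zeros_like(m); r[160:275,220:390]=1; m=m&r&(d>0)
    P=W[m]; print(nm,len(P),np.percentile(P,[1,50,99],axis=0))
    q=P[P[:,2]>(.06 if nm=='blue' else 0)]
    print(cv2.minAreaRect(q[:,:2].astype(np.float32)*1000), len(q))
    if nm=='blue': print(np.histogram(P[:,2],bins=np.arange(-.01,.1,.01)))
big=np.vstack([cv2.resize(p[155:285,225:395],None,fx=4.6,fy=4.6,interpolation=cv2.INTER_CUBIC)])
cv2.imwrite("pics/crop0.png",big)
p,d,W,H=cloud("side",np.load("side0c.npy"),np.load("side0.npy"))
cv2.imwrite("pics/crop1.png",cv2.resize(p[180:280,205:345],None,fx=5.6,fy=5.6,interpolation=cv2.INTER_CUBIC))
for v,u in((330,270),(20,150),(45,150),(300,292),(240,325)): print(v,u,W[v,u])
E
```

```text
table [ 0.3659  0.2179 -0.0004]
table2 [ 0.6127 -0.3805  0.0002]
timer [0.3923 0.0732 0.0563]
cup [0.4896 0.387  0.002 ]
jar [ 0.7103 -0.0659  0.0786]
shelf [0.5905 0.0073 0.6838]
shelfl [0.6157 0.3475 0.6836]
redbar [0.4321 0.2109 0.0239]
catch [0.5015 0.0909 0.0995]
tongue [ 0.4376 -0.0674  0.0939]
soap [ 0.4842 -0.1617  0.0261]
blue 829 [[ 0.4206 -0.2392 -0.0028]
 [ 0.4763 -0.1371  0.0415]
 [ 0.5397 -0.0619  0.0741]]
((482.27923583984375, -151.18905639648438), (60.80772399902344, 189.69297790527344), 25.908559799194336) 160
(array([ 68, 281,   9,   3,  24, 277,   7,  83,  77,   0]), array([-0.01,  0.  ,  0.01,  0.02,  0.03,  0.04,  0.05,  0.06,  0.07,
        0.08,  0.09]))
green 1157 [[0.5018 0.0677 0.041 ]
 [0.5829 0.1082 0.0885]
 [0.6621 0.142  0.1839]]
((589.9491577148438, 105.77091979980469), (183.6272430419922, 63.380550384521484), 7.983499526977539) 1157
330 270 [0.5383 0.4623 0.0007]
20 150 [0.7201 0.5973 0.6739]
45 150 [0.7228 0.5991 0.6392]
300 292 [0.4898 0.4071 0.0502]
240 325 [0.397  0.0877 0.0482]
```

View pics/crop0.png

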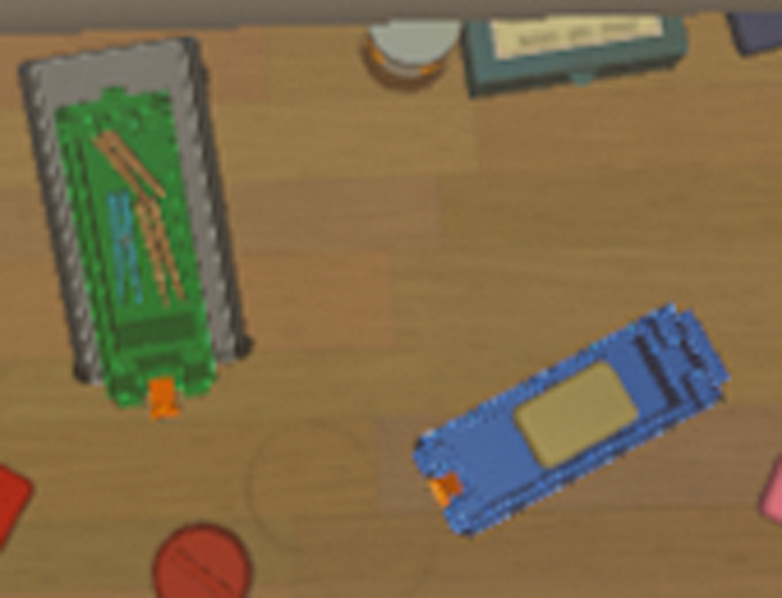

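View pics/crop1.png

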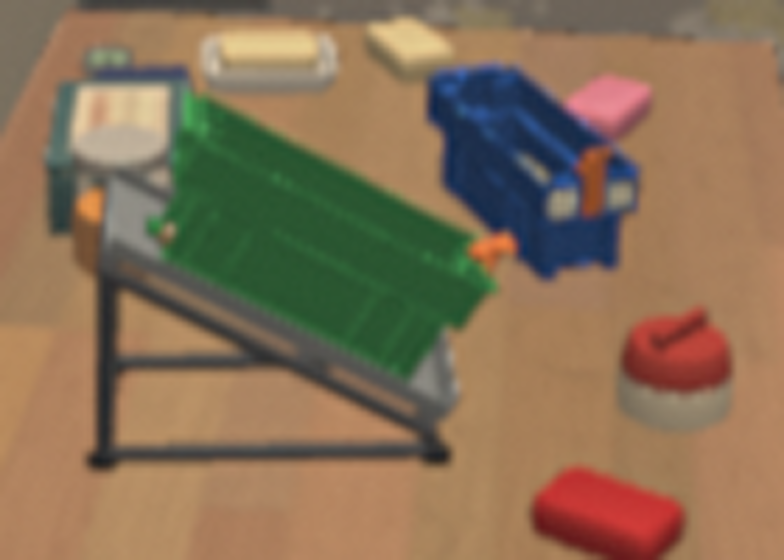

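Crop: green end A with the catch faces the robot, and the pegs lie inside. The blue bin's tongue end (A) points to +y and toward the robot, with lip end B at upper right. I'll fit box models to the silhouettes.

```bash
cat >> h.py <<'E'
BOX=[(-88,88,-33,33,44,72),(85.5,97,-24,24,66,72),(-72,72,-27.5,27.5,0,44),(-82,-72,-26,26,0,44),(72,82,-7,7,0,44)]
CORN=[np.array([[x,y,z] for x in b[:2] for y in b[2:4] for z in b[4:]])/1000 for b in BOX]
S=8
def render(n,pos,rot,win):
    u0,v0,u1,v1=win; m=np.zeros(((v1-v0)*S,(u1-u0)*S),np.uint8)
    for c in CORN:
        q=(proj(n,c@rot.as_matrix().T+pos)-[u0,v0]+.5)*S
        cv2.fillConvexPoly(m,cv2.convexHull(np.round(q).astype(np.int32)),255)
    return cv2.resize(m,(u1-u0,v1-v0),interpolation=cv2.INTER_AREA)/255.
def mask(H,win,lo,hi,smin=90):
    u0,v0,u1,v1=win; h=H[v0:v1,u0:u1]
    m=((h[...,0]>=lo)&(h[...,0]<=hi)&(h[...,1]>smin)&(h[...,2]>25)).astype(np.uint8)
    n,l,st,_=cv2.connectedComponentsWithStats(m); m=(l==1+np.argmax(st[1:,4])).astype(np.uint8)
    m=cv2.morphologyEx(cv2.copyMakeBorder(m,9,9,9,9,0),cv2.MORPH_CLOSE,np.ones((5,5)))[9:-9,9:-9]
    c,_=cv2.findContours(m,cv2.RETR_EXTERNAL,cv2.CHAIN_APPROX_NONE); cv2.drawContours(m,c,-1,1,-1); return m
def overlay(p,n,win,mod,f,k):
    u0,v0,u1,v1=win; im=cv2.resize(p[v0:v1,u0:u1],None,fx=k,fy=k,interpolation=cv2.INTER_CUBIC)
    mm=(cv2.resize(mod,None,fx=k,fy=k)>.5).astype(np.uint8); c,_=cv2.findContours(mm,cv2.RETR_EXTERNAL,cv2.CHAIN_APPROX_NONE)
    cv2.drawContours(im,c,-1,(255,255,255),1); return im
E
cat > fit.py <<'E'
from h import *
from scipy.optimize import minimize
np.set_printoptions(precision=4,suppress=True)
D={n:cloud(n,np.load(n+"0c.npy"),np.load(n+"0.npy")) for n in("top","side")}
wins=dict(green=dict(top=(225,158,290,255),side=(215,185,310,265)),blue=dict(top=(310,215,390,280),side=(270,185,330,240)))
hue=dict(green=(45,80),blue=(105,128))
def posrot(k,v):
    if k=="green": return v[:3],R.from_euler("zy",[v[3],-np.pi/6])
    return np.array([v[0],v[1],0.]),R.from_euler("z",v[3])
ims=[]
for k,x0 in dict(green=[.61,.108,.045,.14],blue=[.482,-.151,0,-1.12]).items():
  M={n:mask(D[n][3],wins[k][n],*hue[k]) for n in D}
  for cams in(("top",),("side",),("top","side")):
    def cost(s):
        v=np.array(x0)+np.array(s)*[.01,.01,.01,.1]; po,ro=posrot(k,v)
        return sum(np.abs(render(n,po,ro,wins[k][n])-M[n]).sum()/M[n].sum() for n in cams)
    s=np.zeros(4)
    for _ in range(3): r=minimize(cost,s,method="Nelder-Mead",options=dict(xatol=.005,fatol=1e-5,initial_simplex=np.vstack([s]+[s+1.*e for e in np.eye(4)]))); s=r.x
    v=np.array(x0)+s*[.01,.01,.01,.1]; print(k,cams,v,r.fun)
  po,ro=posrot(k,v)
  for n in D: ims.append(cv2.resize(overlay(D[n][0],n,wins[k][n],render(n,po,ro,wins[k][n]),0,4),(390,295)))
  for n in D:
    W=D[n][2]; u0,v0,u1,v1=wins[k][n]; P=W[v0:v1,u0:u1][(M[n]>0)&(D[n][1][v0:v1,u0:u1]>0)]
    L=ro.inv().apply(P-po)*1000; t=L[(L[:,2]>60)&(L[:,2]<80)]
    print(n,"rim z",np.median(t[:,2]),len(t),"x pct",np.percentile(t[:,0],[2,98]),"y",np.percentile(t[:,1],[2,98]))
cv2.imwrite("pics/fit.png",np.vstack([np.hstack(ims[:2]),np.hstack(ims[2:])]))
E
python3 fit.py
```

```text
green ('top',) [0.6178 0.1067 0.0511 0.1191] 0.06148538313258929Traceback (most recent call last):
  File "fit.py", line 18, in <module>
    for _ in range(3): r=minimize(cost,s,method="Nelder-Mead",options=dict(xatol=.005,fatol=1e-5,initial_simplex=np.vstack([s]+[s+1.*e for e in np.eye(4)]))); s=r.x
                         ~~~~~~~~^^^^^^^^^^^^^^^^^^^^^^^^^^^^^^^^^^^^^^^^^^^^^^^^^^^^^^^^^^^^^^^^^^^^^^^^^^^^^^^^^^^^^^^^^^^^^^^^^^^^^^^^^^^^^^^^^^^^^^^^^^^^
    res = _minimize_neldermead(fun, x0, args, callback, bounds=bounds,
                               **options)
    fxr = func(xr)
    fx = function(np.copy(x), *(wrapper_args + args))
  File "fit.py", line 16, in cost
    return sum(np.abs(render(n,po,ro,wins[k][n])-M[n]).sum()/M[n].sum() for n in cams)
  File "fit.py", line 16, in <genexpr>
    return sum(np.abs(render(n,po,ro,wins[k][n])-M[n]).sum()/M[n].sum() for n in cams)
                      ~~~~~~^^^^^^^^^^^^^^^^^^^^
  File "h.py", line 21, in render
    q=(proj(n,c@rot.as_matrix().T+pos)-[u0,v0]+.5)*S
       ~~~~^^^^^^^^^^^^^^^^^^^^^^^^^^^
  File "h.py", line 12, in proj
    c=camera_info(n); f=210/np.tan(np.radians(c["vfov"]/2))
ValueError: time passes only in moves, steps and waits
```

```bash
sed -i 's/^from scipy.spatial/_ci=camera_info\nCI={n:_ci(n) for n in("top","side")}\ndef camera_info(n): return CI[n]\nfrom scipy.spatial/' h.py; python3 fit.py
```

```text
green ('top',) [0.6178 0.1067 0.0511 0.1191] 0.06148538313258929
green ('side',) [0.6207 0.0546 0.0476 0.1151] 0.05836231347885066
green ('top', 'side') [0.6145 0.1048 0.0705 0.1208] 0.18633976812331482
top rim z 72.94321087790837 356 x pct [-89.3328  96.5655] y [-32.9745  31.281 ]
side rim z 68.39406033483202 588 x pct [-81.2006  94.5725] y [-34.3262  36.9506]
blue ('top',) [ 0.4808 -0.1481  0.0073 -1.1079] 0.08182257579914044
blue ('side',) [ 0.4828 -0.1555  0.0135 -1.1836] 0.3630037546933667
blue ('top', 'side') [ 0.4809 -0.1489  0.0094 -1.1385] 0.48290463753316637
top rim z 69.78719161630109 253 x pct [-91.3169  95.7284] y [-29.9098  31.9767]
side rim z 66.86389154557915 182 x pct [-91.6722  89.6584] y [-33.1095  35.4526]
```

View pics/fit.png

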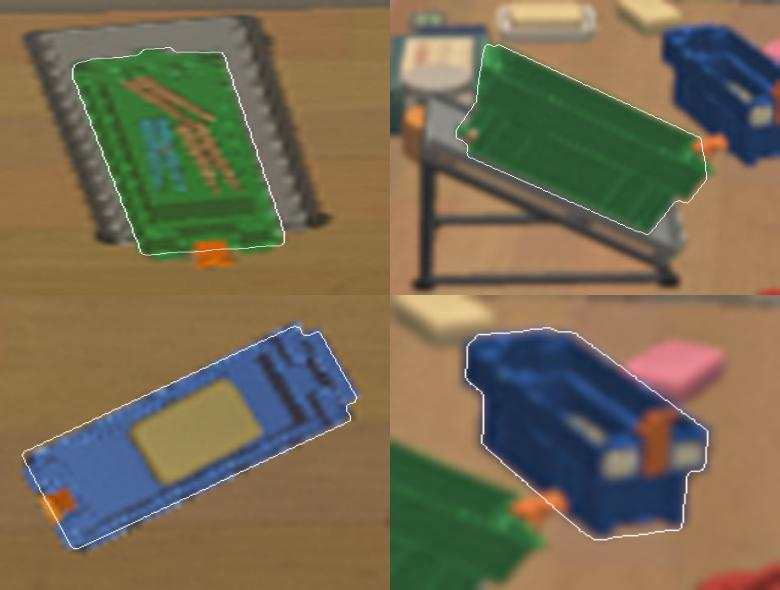

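Fits agree with the given sizes. Green origin is about (0.6145, 0.104, 0.071), yaw 0.121. Blue is about (0.481, -0.148), yaw -1.12. Now a helper for move numbers.

```bash
cat > mv.py <<'E'
import sys; from h import *
# usage: mv.py x y z yaw tilt_deg(tool-y)   -> total shift/turn from present pose in tool axes, full-scale units
x,y,z,yaw,t=map(float,sys.argv[1:6])
s=state(); R0=R.from_euler("xyz",s["orientation"])
Rt=R.from_euler("z",yaw)*R.from_euler("x",np.pi)*R.from_euler("y",t,degrees=True)
np.set_printoptions(precision=4,suppress=True)
print("pos",s["eef_pos"],"q",s["qpos"],"t",s["time"],"F",s["wrist_force"],"gap",s["finger_gap"])
print("shift",R0.inv().apply(np.array([x,y,z])-s["eef_pos"])/.1,"turn",(R0.inv()*Rt).as_rotvec()/np.pi*4)
E
python3 mv.py .42 .2 .24 2.766 0; python3 mv.py .481 -.148 .20 -1.12 0
```

```text
pos [0.22   0.5579 0.2386] q [0.9773 0.1047 0.0966 1.5639 0.     1.3531] t 0.1 F [1.027  0.4837 0.0561] gap 0.08523297241375448
shift [-3.1736 -2.5951 -0.0118] turn [-0.0015 -0.0004 -0.0003]
pos [0.22   0.5579 0.2386] q [0.9773 0.1047 0.0966 1.5639 0.     1.3531] t 0.1 F [1.027  0.4837 0.0561] gap 0.08523297241375448
shift [-5.0185 -5.6079  0.3912] turn [-0.0003 -0.002  -3.0525]
```

Emit:
step_arm(
  gripper=[1,1,1],
  delta_pos=[
    [-0.4,-0.33,0],
    [-0.8,-0.65,0],
    [-1,-0.82,0],
  ],
  delta_rot=[
    [0,0,0],
    [0,0,0],
    [0,0,0],
  ],
)

```text
time: 0.48
eef_pos: [0.2839, 0.4434, 0.239]
orientation: [-3.141, 0.0, 2.765]
wrist_force: [-0.1, -0.9, 0.4]
finger_gap: 0.0851
gripper_force: 0.0
```

Emit:
step_arm(
  gripper=[1,1,1],
  delta_pos=[
    [-0.4,-0.33,0],
    [-0.8,-0.65,0],
    [-1,-0.82,0],
  ],
  delta_rot=[
    [0,0,0],
    [0,0,0],
    [0,0,0],
  ],
)

```text
time: 0.85
eef_pos: [0.3469, 0.3303, 0.239]
orientation: [-3.141, 0.0, 2.764]
wrist_force: [0.4, 0.2, -0.1]
finger_gap: 0.0853
gripper_force: 0.0
```

Emit:
step_arm(
  gripper=[1,1,1,1,1],
  delta_pos=[
    [-0.4,-0.33,0],
    [-0.8,-0.65,0],
    [-1,-0.85,0],
    [-1,-0.95,0],
    [-1,-1,0],
  ],
  delta_rot=[
    [0,0,-0.2],
    [0,0,-0.4],
    [0,0,-0.6],
    [0,0,-0.8],
    [0,0,-1],
  ],
)

```text
time: 1.48
eef_pos: [0.4023, 0.2017, 0.239]
orientation: [3.141, -0.001, -2.728]
wrist_force: [-0.1, 0.1, 0.4]
finger_gap: 0.0855
gripper_force: 0.0
```

```bash
python3 mv.py .481 -.148 .20 -1.12 0
```

```text
pos [0.4023 0.2017 0.239 ] q [ 0.1726 -0.357  -0.3291  1.5993  0.0001 -0.2409] t 1.475 F [-0.1094  0.1044  0.3989] gap 0.08548460846933481
shift [ 0.6841 -3.5188  0.3893] turn [ 0.0009 -0.0003 -2.0475]
```

Emit:
step_arm(
  gripper=[1,1,1,1,1],
  delta_pos=[
    [0.05,-0.2,0],
    [0.1,-0.4,0],
    [0.15,-0.6,0],
    [0.2,-0.8,0],
    [0.2,-1,0],
  ],
  delta_rot=[
    [0,0,-0.2],
    [0,0,-0.4],
    [0,0,-0.6],
    [0,0,-0.8],
    [0,0,-1],
  ],
)

```text
time: 2.1
eef_pos: [0.4238, 0.1021, 0.2391]
orientation: [3.141, -0.0, -1.941]
wrist_force: [-0.6, 0.3, -0.3]
finger_gap: 0.0851
gripper_force: 0.0
```

```bash
python3 mv.py .481 -.148 .20 -1.12 0
```

```text
pos [0.4238 0.1021 0.2391] q [-0.0655 -0.4025 -0.3641  1.6095  0.0001 -1.2656] t 2.1 F [-0.5887  0.2664 -0.262 ] gap 0.08509805259660502
shift [ 2.1239 -1.4398  0.3905] turn [ 0.0004  0.0001 -1.046 ]
```

Emit:
step_arm(
  gripper=[1,1,1,1],
  delta_pos=[
    [0.3,-0.2,0.1],
    [0.6,-0.4,0.2],
    [0.9,-0.6,0.3],
    [1,-0.68,0.3],
  ],
  delta_rot=[
    [0,0,0],
    [0,0,0],
    [0,0,0],
    [0,0,0],
  ],
)

```text
time: 2.6
eef_pos: [0.4501, -0.0165, 0.2083]
orientation: [3.14, -0.0, -1.949]
wrist_force: [0.4, 0.5, 0.1]
finger_gap: 0.0855
gripper_force: 0.0
```

Emit:
step_arm(
  gripper=[1,1,1,1,1,1],
  delta_pos=[
    [0.3,-0.2,0],
    [0.6,-0.4,0],
    [0.9,-0.6,0],
    [1,-0.72,0],
    [1,-0.75,0],
    [1,-0.75,0],
  ],
  delta_rot=[
    [0,0,-0.2],
    [0,0,-0.4],
    [0,0,-0.6],
    [0,0,-0.8],
    [0,0,-1],
    [0,0,-1],
  ],
)

```text
time: 3.35
eef_pos: [0.4837, -0.1353, 0.2094]
orientation: [-3.142, 0.0, -1.162]
wrist_force: [-0.4, -0.2, 0.8]
finger_gap: 0.0855
gripper_force: 0.0
```

```bash
python3 mv.py .481 -.148 .13 -1.12 0; python3 - <<'E'
from h import *
# soap position in bin / finger check via top
p,d,W,H=cloud("top"); cv2.imwrite("pics/pre.png",cv2.resize(p[205:290,300:400],None,fx=6,fy=6,interpolation=cv2.INTER_CUBIC))
E
```

```text
pos [ 0.4837 -0.1353  0.2094] q [-0.534  -0.1995 -0.2517  1.5189  0.0003 -2.5136] t 3.35 F [-0.3892 -0.2279  0.7917] gap 0.08547390990618887
shift [0.1064 0.0749 0.7941] turn [-0.0001  0.0006 -0.0535]
```

View pics/pre.png

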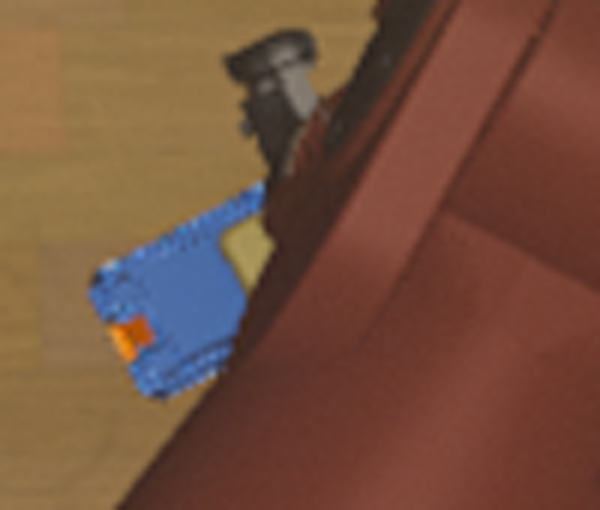

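The arm covers half the bin, one finger is at about crop (270,80) and lined up across the bin. I'll correct the position and descend.

Emit:
step_arm(
  gripper=[1,1,1,1],
  delta_pos=[
    [0.1,0.07,0.2],
    [0.11,0.075,0.5],
    [0.11,0.075,0.79],
    [0.11,0.075,0.79],
  ],
  delta_rot=[
    [0,0,-0.05],
    [0,0,-0.05],
    [0,0,-0.05],
    [0,0,-0.05],
  ],
)

```text
time: 3.9
eef_pos: [0.4797, -0.1475, 0.1285]
orientation: [3.14, 0.003, -1.124]
wrist_force: [-0.1, -0.6, 0.2]
finger_gap: 0.0855
gripper_force: 0.0
```

```bash
python3 mv.py .481 -.148 .047 -1.12 0
```

```text
pos [ 0.4797 -0.1475  0.1285] q [-0.5596 -0.1851 -0.3857  1.3739  0.0002 -2.5771] t 3.9 F [-0.1497 -0.5788  0.2282] gap 0.08547515773568362
shift [ 0.0129 -0.011   0.8149] turn [ 0.0023  0.0042 -0.0053]
```

Emit:
step_arm(
  gripper=[1,1,1,1,1],
  delta_pos=[
    [0.01,0,0.25],
    [0.01,0,0.5],
    [0.01,0,0.7],
    [0.01,0,0.8],
    [0.01,0,0.81],
  ],
  delta_rot=[
    [0,0,0],
    [0,0,0],
    [0,0,0],
    [0,0,0],
    [0,0,0],
  ],
)

```text
time: 4.53
eef_pos: [0.4816, -0.1496, 0.0499]
orientation: [-3.141, -0.0, -1.122]
wrist_force: [-0.7, 0.7, 0.2]
finger_gap: 0.0851
gripper_force: 0.0
```

Emit:
step_arm(
  gripper=[0.5,0,-0.5,-0.5,-0.5,-0.5],
  delta_pos=[
    [0,0,0],
    [0,0,0],
    [0,0,0],
    [0,0,0],
    [0,0,0],
    [0,0,0],
  ],
  delta_rot=[
    [0,0,0],
    [0,0,0],
    [0,0,0],
    [0,0,0],
    [0,0,0],
    [0,0,0],
  ],
  force=50,
)

```text
time: 5.28
eef_pos: [0.482, -0.1503, 0.0508]
orientation: [-3.141, -0.002, -1.122]
wrist_force: [-2.4, -0.1, 6.1]
finger_gap: 0.0654
gripper_force: 56.8
```

Emit:
step_arm(
  gripper=[-0.5,-0.5,-0.5,-0.5,-0.5,-0.5],
  delta_pos=[
    [0,0,-0.1],
    [0,0,-0.3],
    [0,0,-0.5],
    [0,0,-0.7],
    [0,0,-0.9],
    [0,0,-1],
  ],
  delta_rot=[
    [0,0,0],
    [0,0,0],
    [0,0,0],
    [0,0,0],
    [0,0,0],
    [0,0,0],
  ],
)

```text
time: 6.02
eef_pos: [0.4818, -0.1499, 0.1508]
orientation: [-3.141, -0.001, -1.122]
wrist_force: [0.3, 0.1, -4.5]
finger_gap: 0.0649
gripper_force: 56.8
```

```bash
python3 mv.py .505 .09 .27 -3.02 0
```

```text
pos [ 0.4818 -0.1499  0.1508] q [-0.5615 -0.1899 -0.3494  1.4099  0.0002 -2.5812] t 6.025 F [ 0.2821  0.1257 -4.5411] gap 0.0649146454567478
shift [-2.0598 -1.2508 -1.1928] turn [-0.0021  0.0001  2.4167]
```

Emit:
step_arm(
  gripper=[-0.5,-0.5,-0.5,-0.5,-0.5,-0.5,-0.5],
  delta_pos=[
    [-0.05,-0.03,-0.2],
    [-0.15,-0.1,-0.4],
    [-0.3,-0.2,-0.6],
    [-0.5,-0.3,-0.8],
    [-0.7,-0.42,-0.95],
    [-0.9,-0.55,-1],
    [-1,-0.6,-1],
  ],
  delta_rot=[
    [0,0,0.1],
    [0,0,0.25],
    [0,0,0.4],
    [0,0,0.55],
    [0,0,0.7],
    [0,0,0.85],
    [0,0,1],
  ],
)

```text
time: 6.9
eef_pos: [0.4922, -0.0325, 0.2498]
orientation: [-3.141, 0.0, -1.91]
wrist_force: [-0.1, 0.2, -4.5]
finger_gap: 0.0651
gripper_force: 56.8
```

```bash
python3 mv.py .505 .09 .27 -3.02 0
```

```text
pos [ 0.4922 -0.0325  0.2498] q [-0.332  -0.2197 -0.1961  1.5941  0.0003 -1.5633] t 6.9 F [-0.1302  0.2058 -4.4783] gap 0.06511445060666543
shift [-1.1978  0.2876 -0.2016] turn [-0.0002  0.0006  1.4129]
```

Emit:
step_arm(
  gripper=[-0.5,-0.5,-0.5,-0.5,-0.5,-0.5,-0.5],
  delta_pos=[
    [-0.1,0.02,-0.05],
    [-0.3,0.07,-0.1],
    [-0.5,0.12,-0.15],
    [-0.7,0.17,-0.2],
    [-0.85,0.2,-0.2],
    [-0.95,0.23,-0.2],
    [-1,0.24,-0.2],
  ],
  delta_rot=[
    [0,0,0.1],
    [0,0,0.25],
    [0,0,0.4],
    [0,0,0.55],
    [0,0,0.7],
    [0,0,0.85],
    [0,0,1],
  ],
)

```text
time: 7.78
eef_pos: [0.5022, 0.0693, 0.2691]
orientation: [3.141, -0.001, -2.696]
wrist_force: [-0.2, 0.2, -3.8]
finger_gap: 0.0651
gripper_force: 56.8
```

```bash
python3 mv.py .505 .09 .27 -3.02 -25
```

```text
pos [0.5022 0.0693 0.2691] q [-0.1214 -0.1695 -0.1166  1.6244  0.0002 -0.567 ] t 7.775 F [-0.2471  0.249  -3.8379] gap 0.06513777581378741
shift [-0.1139  0.1745 -0.009 ] turn [ 0.0906 -0.5514  0.4058]
```

Emit:
step_arm(
  gripper=[-0.5,-0.5,-0.5,-0.5,-0.5],
  delta_pos=[
    [-0.03,0.04,0],
    [-0.06,0.1,0],
    [-0.09,0.15,-0.01],
    [-0.114,0.175,-0.01],
    [-0.114,0.175,-0.01],
  ],
  delta_rot=[
    [0.0226,-0.138,0.1],
    [0.045,-0.276,0.203],
    [0.068,-0.414,0.304],
    [0.0906,-0.551,0.406],
    [0.0906,-0.551,0.406],
  ],
)

```text
time: 8.4
eef_pos: [0.5036, 0.0898, 0.2695]
orientation: [-3.141, 0.436, -3.016]
wrist_force: [0.3, -0.8, -3.2]
finger_gap: 0.065
gripper_force: 58.0
```

```bash
cat > look.py <<'E'
import sys; from h import *
np.set_printoptions(precision=4,suppress=True)
t=sys.argv[1]; ims=[]
for n,w in(("top",(225,158,325,258)),("side",(215,140,315,240))):
    p,d=grab_frame(n); np.save(f"{n}{t}c.npy",p); np.save(f"{n}{t}.npy",d)
    u0,v0,u1,v1=w; ims.append(cv2.resize(p[v0:v1,u0:u1],(400,400),interpolation=cv2.INTER_CUBIC))
cv2.imwrite(f"pics/look{t}.png",np.hstack(ims))
E
python3 look.py 1; python3 mv.py .505 .09 .27 -3.02 -25
```

```text
pos [0.505  0.0893 0.2706] q [-0.1487 -0.7478 -0.6084  1.2892  0.1137 -0.2509] t 8.5 F [-0.1603 -0.477  -2.7133] gap 0.06483104127650635
shift [0.0014 0.0072 0.0061] turn [ 0.0011 -0.0015  0.0061]
```

View pics/look1.png

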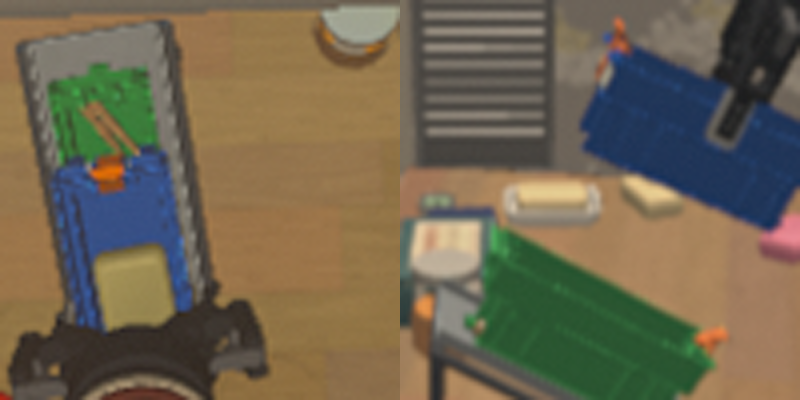

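Hovering: the blue bin is above the green one, tongue end up-slope, soap lying in it. In the side view the tail is at about crop (590,120) and the finger at (735,115). I'll fit the blue tail to check how it sits in the grip.

```bash
cat > fitb.py <<'E'
import sys; from h import *
from scipy.optimize import minimize
np.set_printoptions(precision=4,suppress=True)
t=sys.argv[1]; wins=dict(top=tuple(map(int,sys.argv[2].split(","))),side=tuple(map(int,sys.argv[3].split(","))))
s=state(); Rt=R.from_euler("xyz",s["orientation"])
Rb0=Rt*R.from_euler("x",np.pi); p0=s["eef_pos"]-Rb0.apply([.0025,0,.0508])   # prediction from grasp
RG=R.from_euler("zy",[.1208,-np.pi/6]); G=np.array([.6145,.104,.0708])
def rel(p,r):
    f=lambda q:RG.inv().apply(p+r.apply(q)-G)*1000
    print(" toe",f([.079,0,.003])," tail",f([-.082,0,.003])," mid",f([0,0,.036]))
print("pred",p0); rel(p0,Rb0)
D={n:cloud(n,np.load(n+t+"c.npy"),np.load(n+t+".npy")) for n in wins}
M={}
for n in wins:
    u0,v0,u1,v1=wins[n]; h=D[n][3][v0:v1,u0:u1]; m=(h[...,0]>=105)&(h[...,0]<=128)&(h[...,1]>90)&(h[...,2]>25)
    m=cv2.morphologyEx(cv2.copyMakeBorder(m.astype(np.uint8),9,9,9,9,cv2.BORDER_REPLICATE),cv2.MORPH_CLOSE,np.ones((5,5)))[9:-9,9:-9]
    l=cv2.connectedComponentsWithStats(m); m=(l[1]==1+np.argmax(l[2][1:,4])).astype(np.uint8)
    c,_=cv2.findContours(m,cv2.RETR_EXTERNAL,cv2.CHAIN_APPROX_NONE); cv2.drawContours(m,c,-1,1,-1); M[n]=m
def pr(v): return p0+np.array(v[:3])*.005, Rb0*R.from_euler("zy",np.array(v[3:])*.05)
def cost(v):
    p,r=pr(v); return sum(np.abs(render(n,p,r,wins[n])-M[n]).sum()/M[n].sum() for n in wins)
b=np.zeros(5)
print("cost0",cost(b))
for _ in range(3): o=minimize(cost,b,method="Nelder-Mead",options=dict(xatol=.01,fatol=1e-5,initial_simplex=np.vstack([b]+[b+e for e in np.eye(5)]))); b=o.x
p,r=pr(b); print("fit",o.fun,"dpos mm",(p-p0)*1000,"dyaw,dpitch",b[3:]*.05*57.3); rel(p,r)
cv2.imwrite(f"pics/fitb{t}.png",np.hstack([cv2.resize(overlay(D[n][0],n,wins[n],render(n,p,r,wins[n]),0,6),(400,400)) for n in wins]))
# depth check: side wall of the collar
W=D["side"][2]; u0,v0,u1,v1=wins["side"]; P=W[v0:v1,u0:u1][M["side"]>0]; L=r.inv().apply(P-p)*1000
k=(L[:,2]>48)&(L[:,2]<68)&(abs(L[:,0])<80)&(abs(abs(L[:,1])-33)<15); print("collar wall y",np.median(L[k,1]),k.sum())
E
python3 fitb.py 1 230,180,282,228 250,140,290,205
```

```text
pred [0.5285 0.0922 0.2256]
 toe [-77.0121 -11.8253 186.7579]  tail [ 83.4073 -12.6944 173.125 ]  mid [  4.4808 -14.3182 212.8864]
cost0 0.686083318395299
fit 0.5281267581603424 dpos mm [-6.745  -2.8204 -3.0946] dyaw,dpitch [2.5009 1.2088]
 toe [-84.8343 -17.0707 185.5781]  tail [ 75.7572 -11.1405 175.7706]  mid [ -3.9512 -16.223  213.6353]
collar wall y -30.444379458266493 209
```

View pics/fitb1.png

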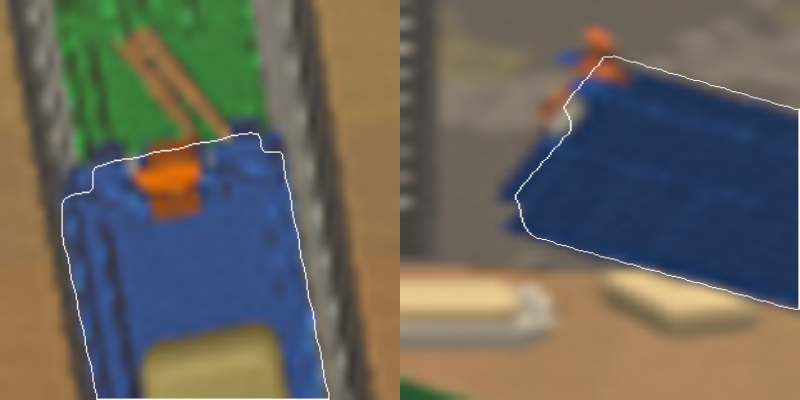

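Cropped masks make that silhouette fit unreliable: the side outline sits about 1.5 px off. I'll check numerically with the depth cloud in the predicted bin frame instead.

```bash
cat > chk.py <<'E'
import sys; from h import *
np.set_printoptions(precision=1,suppress=True)
t=sys.argv[1]; s=state(); Rb=R.from_euler("xyz",s["orientation"])*R.from_euler("x",np.pi); p=s["eef_pos"]-Rb.apply([.0025,0,.0508])
RG=R.from_euler("zy",[.1208,-np.pi/6]); G=np.array([.6145,.104,.0708])
def line(a,b): c=np.polyfit(a,b,1); return np.degrees(np.arctan(c[0])),c[1]
for tt,nm,hu,po,ro in((t,"blue",(105,128),p,Rb),("0","green",(45,80),G,RG)):
  for n in("top","side"):
    _,d,W,H=cloud(n,np.load(n+tt+"c.npy"),np.load(n+tt+".npy"))
    m=(H[...,0]>=hu[0])&(H[...,0]<=hu[1])&(H[...,1]>90)&(H[...,2]>25)&(d>0)
    L=ro.inv().apply((W[m]-po).reshape(-1,3))*1000
    L=L[(abs(L)<[110,60,95]).all(1)]
    if n=="side":
        sgn=-1 if nm=="blue" else 1
        w=L[(L[:,1]*sgn>25)&(L[:,1]*sgn<42)&(abs(L[:,0])<75)]
        print(nm,n,"wall y",np.median(w[(w[:,2]>50)&(w[:,2]<66),1]),"n",len(w))
        # top & collar edges by x-bin
        for lo in range(-80,80,20):
            q=w[(w[:,0]>=lo)&(w[:,0]<lo+20)]
            if len(q)>15: print("   x",lo,"zmax",np.percentile(q[:,2],98),"zmin",np.percentile(q[:,2],2))
        q=L[(L[:,2]>46)&(L[:,2]<72)]; print("   collar x range",np.percentile(q[:,0],[1,99]))
    else:
        q=L[(L[:,2]>62)&(L[:,2]<82)]
        print(nm,n,"rim z",np.median(q[:,2]),"x",np.percentile(q[:,0],[1,99]),len(q))
        for lo in range(-90,90,30):
            k=q[(q[:,0]>=lo)&(q[:,0]<lo+30)]
            if len(k)>8: print("   x",lo,"z",np.median(k[:,2]),"y",np.percentile(k[:,1],[3,97]))
E
python3 chk.py 1
```

```text
blue top rim z 70.87270058968149 x [-90.9  -0.3] 165
   x -90 z 70.48650318654808 y [-32.1  31.7]
   x -60 z 70.65636125319106 y [-32.5  33. ]
   x -30 z 71.2664508788003 y [-31.9  33. ]
blue side wall y -32.094519588096915 n 953
   x -80 zmax 71.34405669459134 zmin 3.268681771904077
   x -60 zmax 71.11593155199964 zmin 4.105281635238591
   x -40 zmax 71.47402306509157 zmin 5.132325540318857
   x -20 zmax 70.71380631073089 zmin 5.223621595640721
   x 0 zmax 69.0238089592763 zmin 3.215762393985526
   x 20 zmax 71.09725534542082 zmin 4.343765538977882
   x 40 zmax 71.38664476570175 zmin 5.704401306525366
   x 60 zmax 71.41107822596683 zmin 4.698913034943595
   collar x range [-85.2  87.3]
green top rim z 72.84396498748629 x [-90.2  97.1] 346
   x -90 z 70.74196249772412 y [-31.1  32.1]
   x -60 z 73.89091821541689 y [-32.5  32.2]
   x -30 z 72.63702203662305 y [-32.2  31.9]
   x 0 z 74.33958618768898 y [-31.9  32. ]
   x 30 z 75.20024389048821 y [-32.   31.8]
   x 60 z 72.13685552607048 y [-32.2  31.7]
green side wall y 34.2084442254919 n 1056
   x -80 zmax 77.15070642036555 zmin 8.91624570676908
   x -60 zmax 76.33861400345837 zmin 8.691516354070394
   x -40 zmax 76.53357614919494 zmin 6.280144627294274
   x -20 zmax 76.6588828260904 zmin 7.795046204583297
   x 0 zmax 76.98923698258861 zmin 8.134589422602236
   x 20 zmax 76.88354792349637 zmin 7.793589379634573
   x 40 zmax 77.03987207045256 zmin 6.6552293903033215
   x 60 zmax 77.39862939306548 zmin 8.971559565033761
   collar x range [-81.3  90.5]
```

The predicted in-grip pose matches the depth data, with no slip. By the same measures the green bin lies about 4 mm higher along its normal and 2.5 mm up-slope of my first fit. I'll update it and plan the tail-first approach.

```bash
cat > tgt.py <<'E'
import sys; from h import *
# tgt.py tx ty tz lift_deg : tail-foot bottom (bin -77,0,0) at green coords (mm), toe end raised by lift_deg; grip offset in bin frame
tx,ty,tz,l=map(float,sys.argv[1:5]); np.set_printoptions(precision=4,suppress=True)
G=np.array([.6145,.1047,.0755]); RG=R.from_euler("zy",[.1208,-np.pi/6])
Rb=RG*R.from_euler("z",np.pi)*R.from_euler("y",-l,degrees=True); Rt=Rb*R.from_euler("x",np.pi)
T=G+RG.apply(np.array([tx,ty,tz])/1000)+Rb.apply([.0795,0,.0508])
s=state(); R0=R.from_euler("xyz",s["orientation"])
Rc=R0*R.from_euler("x",np.pi); f=lambda q:RG.inv().apply(s["eef_pos"]+Rc.apply(np.array(q)-[.0025,0,.0508])-G)*1000
print("t",s["time"],"q",s["qpos"],"F",s["wrist_force"],"gap",s["finger_gap"],s["gripper_force"])
print("F green axes",RG.inv().apply(s["wrist_force"]))
print("now toe",f([.079,0,.003]),"tail",f([-.082,0,.003]),"lift",np.degrees((RG.inv()*Rc).as_euler("ZYX"))[:2])
print("shift",R0.inv().apply(T-s["eef_pos"])/.1,"turn",(R0.inv()*Rt).as_rotvec()/np.pi*4,"TCP",T)
E
python3 tgt.py 77.5 0 80 5
```

```text
t 8.5 q [-0.1487 -0.7478 -0.6084  1.2892  0.1137 -0.2509] F [-0.1603 -0.477  -2.7133] gap 0.06483104127650635 57.99831211566925
F green axes [-1.5421 -0.2933 -2.2696]
now toe [-79.4293 -12.2371 182.6876] tail [ 80.9901 -13.1062 169.0547] lift [179.6896  -4.8574]
shift [-0.0912  0.1029  0.8655] turn [ 0.0798  0.0034 -0.0068] TCP [0.5481 0.105  0.196 ]
```

My green rotation used extrinsic axis order (yaw applied before tilt), which is wrong. I'll refit with yaw about the vertical.

```bash
sed -i 's/from_euler("zy"/from_euler("ZY"/' fit.py chk.py tgt.py; sed 's/,blue=\[.482.*\]}*)\.items/).items/; s/np.vstack(\[np.hstack(ims\[:2\]),np.hstack(ims\[2:\])\])/np.hstack(ims)/' fit.py > fitg.py; python3 fitg.py
```

```text
green ('top',) [0.6158 0.1102 0.0585 0.1367] 0.05206576055594436
green ('side',) [0.6175 0.0814 0.0596 0.1846] 0.048832161795535824
green ('top', 'side') [0.6137 0.1094 0.0725 0.1371] 0.14787661042528488
top rim z 71.37062920457028 351 x pct [-89.9267  96.0331] y [-32.6406  31.7846]
side rim z 66.8495803263519 509 x pct [-82.3527  94.3927] y [-34.6906  37.0128]
```

```bash
sed -i 's/\[\.1208,-np.pi\/6\]); G=np.array(\[.*\])$/[.1371,-np.pi\/6]); G=np.array([.6137,.1094,.0725])/' chk.py; grep -n "G=" chk.py; python3 chk.py 1 | sed -n '/green/,$p'
python3 - <<'E'
# fit green pose by depth residuals to the same features: collar wall (side cam) yaw/plane + rim (top cam) plane
from h import *
np.set_printoptions(precision=2,suppress=True)
RG=R.from_euler("ZY",[.1371,-np.pi/6]); G=np.array([.6137,.1094,.0725])
_,d,W,H=cloud("side",np.load("side0c.npy"),np.load("side0.npy"))
m=(H[...,0]>=45)&(H[...,0]<=80)&(H[...,1]>90)&(H[...,2]>25)&(d>0)
L=RG.inv().apply(W[m]-G)*1000; q=L[(L[:,1]>25)&(L[:,1]<42)&(abs(L[:,0])<75)&(L[:,2]>48)&(L[:,2]<68)]
A=np.c_[q[:,0],q[:,2]-58,np.ones(len(q))]; print("wall y = a x + b z + c; deg",np.linalg.lstsq(A,q[:,1],rcond=None)[0]*[57.3,57.3,1])
_,d,W,H=cloud("top",np.load("top0c.npy"),np.load("top0.npy"))
m=(H[...,0]>=45)&(H[...,0]<=80)&(H[...,1]>90)&(d>0); L=RG.inv().apply(W[m]-G)*1000
q=L[(abs(L[:,2]-72)<9)&(abs(L[:,0])<70)&(abs(L[:,1])>20)&(abs(L[:,1])<36)]
A=np.c_[q[:,0],q[:,1],np.ones(len(q))]; print("rim z = ax+by+c; deg",np.linalg.lstsq(A,q[:,2],rcond=None)[0]*[57.3,57.3,1],np.median(q[:,2]),len(q))
E
```

```text
4:RG=R.from_euler("ZY",[.1371,-np.pi/6]); G=np.array([.6137,.1094,.0725])
green top rim z 71.6806213017141 x [-90.9  96.7] 327
   x -90 z 70.25712428435784 y [-32.   31.7]
   x -60 z 72.99347577810858 y [-33.   31.9]
   x -30 z 72.30410048184253 y [-32.7  31.7]
   x 0 z 73.46882740364094 y [-32.4  31.8]
   x 30 z 72.6061970612227 y [-32.3  31.5]
   x 60 z 70.07847498034582 y [-32.5  31.2]
green side wall y 32.73442251585321 n 978
   x -80 zmax 73.37059142650477 zmin 5.263857567235675
   x -60 zmax 72.6909169461556 zmin 5.646420076507011
   x -40 zmax 72.93603396249945 zmin 5.557299845033026
   x -20 zmax 72.86763693385417 zmin 4.628911845200328
   x 0 zmax 73.00464812891873 zmin 4.215623811188167
   x 20 zmax 72.94263751308203 zmin 3.9525748389705635
   x 40 zmax 73.11494892919339 zmin 5.567605654687176
   x 60 zmax 73.5948059665265 zmin 4.836541227123213
   collar x range [-82.7  90.2]
wall y = a x + b z + c; deg [-0.32  1.31 32.84]
rim z = ax+by+c; deg [-0.18 -0.29 72.75] 73.1416570371984 80
```

```bash
sed -i 's/\[\.1208,-np.pi/[.1345,-np.pi/; s/\[\.6145,\.1047,\.0755\]/[.6140,.1096,.0747]/' tgt.py; python3 tgt.py 77.5 0 80 5
```

```text
t 8.5 q [-0.1487 -0.7478 -0.6084  1.2892  0.1137 -0.2509] F [-0.1603 -0.477  -2.7133] gap 0.06483104127650635 57.99831211566925
F green axes [-1.5497 -0.4512 -2.2384]
now toe [-78.3995  -5.2119 184.2024] tail [ 81.9677  -6.3298 169.9852] lift [179.6006  -5.0661]
shift [-0.084   0.0598  0.8709] turn [-0.0058 -0.0015 -0.0088] TCP [0.5482 0.1007 0.1952]
```

Emit:
step_arm(
  gripper=[-0.5,-0.5,-0.5,-0.5,-0.5,-0.5],
  delta_pos=[
    [-0.08,0.06,0.15],
    [-0.084,0.06,0.35],
    [-0.084,0.06,0.55],
    [-0.084,0.06,0.75],
    [-0.084,0.06,0.87],
    [-0.084,0.06,0.87],
  ],
  delta_rot=[
    [-0.006,-0.0015,-0.009],
    [-0.006,-0.0015,-0.009],
    [-0.006,-0.0015,-0.009],
    [-0.006,-0.0015,-0.009],
    [-0.006,-0.0015,-0.009],
    [-0.006,-0.0015,-0.009],
  ],
)

```text
time: 9.25
eef_pos: [0.5484, 0.1008, 0.1939]
orientation: [3.14, 0.435, -3.009]
wrist_force: [-0.2, -0.6, -3.0]
finger_gap: 0.065
gripper_force: 57.8
```

```bash
python3 tgt.py 77.5 0 72 5; python3 look.py 2; sed -i 's/\[.1371,-np/[.1345,-np/; s/\[\.6137,\.1094,\.0725\]/[.6140,.1096,.0747]/' chk.py; python3 chk.py 2 | sed '/green/,$d'; cp pics/look2.png pics/x.png
```

```text
t 9.25 q [-0.1089 -0.6187 -0.6699  1.0964  0.1025 -0.2202] F [-0.1575 -0.6281 -2.9647] gap 0.06499860307917482 57.83685028553009
F green axes [-1.6904 -0.6013 -2.4474]
now toe [-78.2112   0.2186  95.5208] tail [82.1527 -0.002  81.2252] lift [179.9212  -5.0941]
shift [-0.011  -0.0008  0.0673] turn [ 0.001  -0.0021 -0.0017] TCP [0.5522 0.1012 0.1882]
blue top rim z 69.2747785098998 x [-91.2  -2. ] 140
   x -90 z 69.20061415878772 y [-31.   32.8]
   x -60 z 69.1173642427089 y [-31.3  33.3]
   x -30 z 69.4432297967434 y [-31.1  33.7]
blue side wall y -31.697659648159952 n 876
   x -80 zmax 71.1426392641331 zmin 4.548641976807707
   x -60 zmax 71.22133861653468 zmin 2.6549210875416898
   x -40 zmax 71.44452898447119 zmin 4.161262970847002
   x -20 zmax 71.54179393644343 zmin 3.0658134386162987
   x 0 zmax 69.6312196409755 zmin 3.0867450310617217
   x 20 zmax 71.15218120518003 zmin 4.306462648679552
   x 40 zmax 71.6263735570698 zmin 4.664988713806107
   x 60 zmax 71.8846897858384 zmin 9.298357343744872
   collar x range [-85.2  88.3]
```

View pics/look2.png

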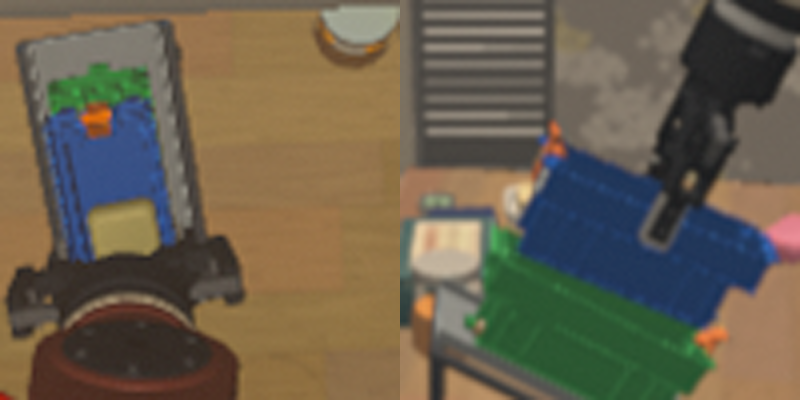

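Blue sits square over the green bin with its tail over the end B saddles, and the toe is above the orange catch at crop (712,337). Now lowering gently.

Emit:
step_arm(
  gripper=[-0.5,-0.5,-0.5,-0.5],
  delta_pos=[
    [-0.005,0.007,0.03],
    [-0.008,0.007,0.05],
    [-0.01,0.007,0.07],
    [-0.01,0.007,0.075],
  ],
  delta_rot=[
    [0,0,0],
    [0,0,0],
    [0,0,0],
    [0,0,0],
  ],
)

```text
time: 9.85
eef_pos: [0.5523, 0.1022, 0.1885]
orientation: [3.141, 0.438, -3.009]
wrist_force: [0.0, -0.1, -4.2]
finger_gap: 0.0649
gripper_force: 57.9
```

Emit:
step_arm(
  gripper=[-0.5,-0.5,-0.5],
  delta_pos=[
    [0,0,0.01],
    [0,0,0.02],
    [0,0,0.02],
  ],
  delta_rot=[
    [0,0,0],
    [0,0,0],
    [0,0,0],
  ],
)

```text
time: 10.22
eef_pos: [0.5532, 0.1022, 0.1867]
orientation: [3.141, 0.438, -3.009]
wrist_force: [0.4, -0.5, -4.0]
finger_gap: 0.0648
gripper_force: 58.0
```

```bash
python3 tgt.py 77.5 0.7 66 5
```

```text
t 10.225 q [-0.1044 -0.6051 -0.675   1.0741  0.1007 -0.2154] F [ 0.4425 -0.5011 -3.965 ] gap 0.06481658156719103 57.9587584733963
F green axes [-1.6609 -0.5559 -3.6195]
now toe [-77.3244   0.9928  86.5819] tail [83.0828  0.7201 72.7813] lift [179.9026  -4.9173]
shift [-0.0009 -0.0015  0.0412] turn [ 0.0004  0.0018 -0.0022] TCP [0.555  0.1023 0.183 ]
```

Emit:
step_arm(
  gripper=[-0.5,-0.5,-0.5,-0.5],
  delta_pos=[
    [0.005,0,0.01],
    [0.005,0,0.02],
    [0.005,0,0.025],
    [0.005,0,0.025],
  ],
  delta_rot=[
    [0,0,0],
    [0,0,0],
    [0,0,0],
    [0,0,0],
  ],
)

```text
time: 10.72
eef_pos: [0.5538, 0.1023, 0.1843]
orientation: [3.141, 0.438, -3.009]
wrist_force: [1.0, -0.5, -4.5]
finger_gap: 0.0649
gripper_force: 57.9
```

```bash
python3 tgt.py 77 0.7 66 5
```

```text
t 10.725 q [-0.104  -0.6029 -0.6781  1.0688  0.1006 -0.2151] F [ 1.0133 -0.5112 -4.4699] gap 0.06493872048239137 57.939040660858154
F green axes [-1.4247 -0.6425 -4.3389]
now toe [-77.9978   1.0069  84.1556] tail [82.41    0.7395 70.3622] lift [179.9045  -4.9147]
shift [-0.0006 -0.0017  0.0169] turn [ 0.0004  0.0019 -0.0021] TCP [0.5546 0.1023 0.1828]
```

Emit:
step_arm(
  gripper=[-0.5,-0.5,-0.5,-0.5],
  delta_pos=[
    [0,0,0.008],
    [0,0,0.015],
    [0,0,0.02],
    [0,0,0.02],
  ],
  delta_rot=[
    [0,0,0],
    [0,0,0],
    [0,0,0],
    [0,0,0],
  ],
)

```text
time: 11.22
eef_pos: [0.5547, 0.1025, 0.1825]
orientation: [3.141, 0.438, -3.009]
wrist_force: [-0.7, 0.3, -3.2]
finger_gap: 0.0652
gripper_force: 58.1
```

Emit:
step_arm(
  gripper=[-0.5,-0.5,-0.5],
  delta_pos=[
    [0,0,0.008],
    [0,0,0.015],
    [0,0,0.015],
  ],
  delta_rot=[
    [0,0,0],
    [0,0,0],
    [0,0,0],
  ],
)

```text
time: 11.6
eef_pos: [0.555, 0.1025, 0.1821]
orientation: [3.141, 0.438, -3.009]
wrist_force: [-12.5, -1.4, 5.1]
finger_gap: 0.0651
gripper_force: 59.8
```

```bash
python3 tgt.py 77 0.7 66 5
```

```text
t 11.6 q [-0.103  -0.5985 -0.6791  1.0633  0.0998 -0.2143] F [-12.4626  -1.3536   5.0796] gap 0.06512151004707979 59.82721745967865
F green axes [-8.3129  0.3298 10.6649]
now toe [-78.0739   0.979   81.6878] tail [82.3329  0.7289 67.8816] lift [179.9107  -4.9193]
shift [ 0.0008 -0.0017 -0.0078] turn [-0.0001  0.0018 -0.002 ] TCP [0.5546 0.1023 0.1828]
```

Emit:
step_arm(
  gripper=[-0.5,-0.5,-0.5],
  delta_pos=[
    [0.01,0,-0.002],
    [0.02,0,-0.002],
    [0.02,0,-0.002],
  ],
  delta_rot=[
    [0,0,0],
    [0,0,0],
    [0,0,0],
  ],
)

```text
time: 11.98
eef_pos: [0.5544, 0.1023, 0.1819]
orientation: [3.141, 0.441, -3.009]
wrist_force: [2.6, 1.4, 4.0]
finger_gap: 0.0652
gripper_force: 58.5
```

```bash
python3 tgt.py 75 0.7 65.5 5; python3 -c "
from h import *
RG=R.from_euler('ZY',[.1345,-np.pi/6]);s=state();print(RG.inv().apply(s['wrist_torque']))"
```

```text
t 11.975 q [-0.1042 -0.6052 -0.6849  1.0613  0.1012 -0.2152] F [2.5966 1.446  3.9829] gap 0.06518924347054844 58.48733603954315
F green axes [4.3878 1.0848 2.0658]
now toe [-78.5433   0.9092  81.5586] tail [81.9064  0.6908 68.2601] lift [179.922  -4.738]
shift [ 0.0142 -0.001  -0.0004] turn [ 0.0002  0.0058 -0.0017] TCP [0.5531 0.1021 0.1814]
[ 0.24119214 -0.43200802 -0.08197943]
```

Tail is down in the saddles and the toe is on the catch's back. Next, pivot the toe end down about the tail.

```bash
python3 tgt.py 76 0.7 65.3 2.5;python3 tgt.py 76 0.7 65.0 0|tail -1
```

```text
t 11.975 q [-0.1042 -0.6052 -0.6849  1.0613  0.1012 -0.2152] F [2.5966 1.446  3.9829] gap 0.06518924347054844 58.48733603954315
F green axes [4.3878 1.0848 2.0658]
now toe [-78.5433   0.9092  81.5586] tail [81.9064  0.6908 68.2601] lift [179.922  -4.738]
shift [ 0.0256 -0.001   0.0358] turn [ 0.0001 -0.0497 -0.0017] TCP [0.5536 0.1021 0.1776]
shift [ 0.0454 -0.0011  0.0748] turn [ 0.0001 -0.1053 -0.0017] TCP [0.5535 0.1021 0.1732]
```

Emit:
step_arm(
  gripper=[-0.5,-0.5,-0.5,-0.5,-0.5],
  delta_pos=[
    [0.003,0,0.01],
    [0.006,0,0.02],
    [0.01,0,0.03],
    [0.012,0,0.036],
    [0.012,0,0.036],
  ],
  delta_rot=[
    [0,-0.013,0],
    [0,-0.026,0],
    [0,-0.04,0],
    [0,-0.05,0],
    [0,-0.05,0],
  ],
)

```text
time: 12.6
eef_pos: [0.5555, 0.1022, 0.1813]
orientation: [-3.141, 0.484, -3.008]
wrist_force: [-12.0, -1.0, 23.9]
finger_gap: 0.0647
gripper_force: 61.7
```

```bash
python3 tgt.py 76 0.7 65.0 0
```

```text
t 12.6 q [-0.1097 -0.6636 -0.738   1.0249  0.1115 -0.2166] F [-12.0355  -0.98    23.9104] gap 0.06471254596415028 61.65096402168274
F green axes [ 1.5124  0.6428 26.7361]
now toe [-76.0774   0.5372  77.1169] tail [84.7938  0.4607 70.6782] lift [179.9728  -2.292 ]
shift [0.0553 0.0015 0.0625] turn [-0.0015 -0.0509 -0.0006] TCP [0.5535 0.1021 0.1732]
```

Emit:
step_arm(
  gripper=[-0.5,-0.5,-0.5,-0.5],
  delta_pos=[
    [0.005,0,0.004],
    [0.01,0,0.008],
    [0.01,0,0.012],
    [0.01,0,0.012],
  ],
  delta_rot=[
    [0,-0.01,0],
    [0,-0.02,0],
    [0,-0.03,0],
    [0,-0.03,0],
  ],
)

```text
time: 13.1
eef_pos: [0.5561, 0.1024, 0.181]
orientation: [-3.141, 0.51, -3.007]
wrist_force: [-8.0, 0.7, 24.0]
finger_gap: 0.0653
gripper_force: 61.7
```

```bash
python3 tgt.py 76 0.7 65.0 0; python3 -c "
from h import *
RG=R.from_euler('ZY',[.1345,-np.pi/6]);s=state();print(RG.inv().apply(s['wrist_torque']))"; python3 look.py 3; python3 chk.py 3|sed '/green/,$d'
```

```text
t 13.1 q [-0.1135 -0.7004 -0.7709  1.0034  0.1192 -0.2173] F [-8.0074  0.6802 23.969 ] gap 0.0652504651203451 61.692999601364136
F green axes [ 5.1915  1.7478 24.6797]
now toe [-74.5566   0.5831  74.4546] tail [86.4282  0.5464 72.2405] lift [179.9869  -0.788 ]
shift [0.0602 0.0009 0.0548] turn [-0.0012 -0.0175 -0.0003] TCP [0.5535 0.1021 0.1732]
[0.50548476 0.07878663 0.07582018]
blue top rim z 67.39495087061044 x [-93.1  -3.1] 131
   x -90 z 66.57430734549183 y [-30.7  33.1]
   x -60 z 68.97773823542818 y [-30.8  33.4]
   x -30 z 71.90027098325864 y [-30.4  34.2]
blue side wall y -31.895262634378444 n 868
   x -80 zmax 68.39501065089611 zmin 4.817725958148986
   x -60 zmax 69.48326176953013 zmin 4.559472731937208
   x -40 zmax 70.20799596249181 zmin 4.663592757583773
   x -20 zmax 69.73729224925204 zmin 4.156156100878523
   x 0 zmax 69.40041394253323 zmin 4.401891045246261
   x 20 zmax 74.20802387821111 zmin 4.675405499246919
   x 40 zmax 73.82273501962645 zmin 7.2254516411160585
   x 60 zmax 76.3882913533742 zmin 8.147398667475596
   collar x range [-87.7  84.4]
```

The bin has pivoted about 3° in the pads, and the catch is pushing it up-slope. I'll ease off, set it back down-slope, let go, then press at the lip with closed fingers.

Emit:
step_arm(
  gripper=[-0.5,-0.5,-0.5,-0.5],
  delta_pos=[
    [0,0,-0.01],
    [0,0,-0.02],
    [0,0,-0.03],
    [0,0,-0.03],
  ],
  delta_rot=[
    [0,0,0],
    [0,0,0],
    [0,0,0],
    [0,0,0],
  ],
)

```text
time: 13.7
eef_pos: [0.5538, 0.102, 0.1806]
orientation: [-3.142, 0.506, -3.008]
wrist_force: [2.9, 0.2, 9.6]
finger_gap: 0.0652
gripper_force: 59.2
```

```bash
python3 tgt.py 76 0.7 65.0 0
```

```text
t 13.7 q [-0.1148 -0.7039 -0.7722  1.0097  0.1192 -0.218 ] F [2.8917 0.246  9.5538] gap 0.06522388997472713 59.17771518230438
F green axes [ 7.2871 -0.144   6.8246]
now toe [-76.9631   0.5626  75.6398] tail [84.0116  0.3853 72.7892] lift [179.9369  -1.0145]
shift [0.0376 0.0019 0.0635] turn [-0.0009 -0.0225 -0.0014] TCP [0.5535 0.1021 0.1732]
```

Emit:
step_arm(
  gripper=[-0.2,0.3,0.8,1,1,1],
  delta_pos=[
    [0,0,-0.01],
    [0,0,-0.01],
    [0,0,-0.01],
    [0,0,-0.01],
    [0,0,-0.01],
    [0,0,-0.01],
  ],
  delta_rot=[
    [0,0,0],
    [0,0,0],
    [0,0,0],
    [0,0,0],
    [0,0,0],
    [0,0,0],
  ],
)

```text
time: 14.45
eef_pos: [0.5515, 0.1021, 0.1784]
orientation: [3.14, 0.5, -3.009]
wrist_force: [0.1, -0.3, -0.6]
finger_gap: 0.0857
gripper_force: 0.0
```

Emit:
step_arm(
  gripper=[1,1,1,1,1],
  delta_pos=[
    [0,0,-0.15],
    [0,0,-0.35],
    [0,0,-0.55],
    [0,0,-0.75],
    [0,0,-0.8],
  ],
  delta_rot=[
    [0,0,0],
    [0,0,0],
    [0,0,0],
    [0,0,0],
    [0,0,0],
  ],
)

```text
time: 15.08
eef_pos: [0.5137, 0.0968, 0.2514]
orientation: [3.141, 0.504, -3.009]
wrist_force: [-0.9, -0.6, -1.0]
finger_gap: 0.0854
gripper_force: 0.0
```

```bash
cat > meas.py <<'E'
import sys; from h import *
# blue bin on green: measured from clouds in nominal seated frame; ideal zmax ~71.3 (side), rim ~70.9 (top), as gauged on the held bin
np.set_printoptions(precision=1,suppress=True); t=sys.argv[1]
G=np.array([.6140,.1096,.0747]); RG=R.from_euler("ZY",[.1345,-np.pi/6]); Rb=RG*R.from_euler("z",np.pi); p=G+RG.apply([0,0,.066])
for n in("top","side"):
    im,d=grab_frame(n); np.save(f"{n}{t}c.npy",im); np.save(f"{n}{t}.npy",d); _,d,W,H=cloud(n,im,d)
    m=(H[...,0]>=105)&(H[...,0]<=128)&(H[...,1]>90)&(H[...,2]>25)&(d>0); L=Rb.inv().apply(W[m]-p)*1000; L=L[(abs(L)<[115,60,100]).all(1)]
    if n=="side":
        w=L[(L[:,1]<-22)&(L[:,1]>-42)]; c=[(lo+10,np.percentile(q[:,2],98),len(q)) for lo in range(-80,80,20) for q in [w[(w[:,0]>=lo)&(w[:,0]<lo+20)]] if len(q)>15]
        c=np.array(c); print("side zmax",c[:,:2].ravel(),"pitch deg",np.degrees(np.polyfit(c[:,0],c[:,1],1)[0]),"wall y",np.median(w[(w[:,2]>50)&(w[:,2]<66),1]))
        q=L[(L[:,2]>46)&(L[:,2]<72)]; print("collar x",np.percentile(q[:,0],[1,99]))
    else:
        q=L[(L[:,2]>62)&(L[:,2]<86)]; print("top x",np.percentile(q[:,0],[1,99]))
        for lo in range(-90,90,30):
            k=q[(q[:,0]>=lo)&(q[:,0]<lo+30)]
            if len(k)>8: print("   x",lo,"z",np.median(k[:,2]),"y",np.percentile(k[:,1],[3,97]))
    m=(H[...,0]>=5)&(H[...,0]<=18)&(H[...,1]>170)&(H[...,2]>120)&(d>0); L=RG.inv().apply(W[m]-G)*1000; q=L[(L[:,0]<-65)&(L[:,0]>-120)&(abs(L[:,1])<20)&(L[:,2]>40)&(L[:,2]<110)]
    if len(q): print(n,"catch px",len(q),"x",np.percentile(q[:,0],[2,98]),"z",np.percentile(q[:,2],[2,98]))
E
python3 meas.py 4
```

```text
top x [-98.8  39.2]
   x -90 z 71.37996178500859 y [-31.3  33.1]
   x -60 z 73.46666926699956 y [-31.3  33.6]
   x -30 z 75.65239253403064 y [-31.2  33.1]
   x 0 z 77.98838499576513 y [-31.1  33.3]
   x 30 z 78.71534936446255 y [-30.4  32.8]
side zmax [-70.   72.1 -50.   73.2 -30.   75.3 -10.   76.7  10.   77.6  30.   79.8
  50.   79.8  70.   82.9] pitch deg 4.199233699503466 wall y -32.18222135644576
collar x [-93.6  76.1]
side catch px 12 x [-91.1 -82.2] z [75.2 88.9]
```

Released at pitch 4.2° with the tail seated, so the toe is resting on the catch as expected. Next I'll locate the lip and plan the press. A full 30° tool tilt there would bring joint 2 close to its limit, so I'll use less tilt.

```bash
cat > lip.py <<'E'
import sys; from h import *
np.set_printoptions(precision=1,suppress=True); t=sys.argv[1]
G=np.array([.6140,.1096,.0747]); RG=R.from_euler("ZY",[.1345,-np.pi/6])
for n in("top","side"):
    im,d=np.load(f"{n}{t}c.npy"),np.load(f"{n}{t}.npy"); _,d,W,H=cloud(n,im,d)
    m=(H[...,0]>=105)&(H[...,0]<=128)&(H[...,1]>90)&(H[...,2]>25)&(d>0); L=RG.inv().apply(W[m]-G)*1000; L=L[(abs(L[:,1])<60)&(L[:,2]>60)&(L[:,2]<180)&(L[:,0]<-30)&(L[:,0]>-130)]
    for x in range(-110,-40,5):
        q=L[(L[:,0]>=x)&(L[:,0]<x+5)]
        if len(q)>2: print(n,x,len(q),"z",np.percentile(q[:,2],[5,95,99]),"y",q[:,1].min(),q[:,1].max())
E
python3 lip.py 4; python3 mv.py .45 .085 .26 -3.0071 -15
```

```text
top -75 17 z [74.8 93.7 95.2] y -22.35478760648056 21.526780161296344
top -70 45 z [76.7 96.3 97.6] y -25.463673272136774 23.62776234057621
top -65 5 z [73.8 80.2 80.5] y -23.651904790382666 23.041679417723767
top -60 5 z [102.5 121.5 121.9] y -15.460121643280052 28.113075453530254
top -55 16 z [ 79.7 128.  131.8] y -31.30175698277538 29.375656669250738
top -50 11 z [ 75.8 121.6 122.5] y -29.571718462333752 28.970871288379747
top -45 9 z [117.4 135.2 142.3] y -30.0402285138465 30.54767305793447
side -90 3 z [148.  151.5 151.6] y -11.882384294398499 21.065299297422985
side -85 11 z [145.8 151.  151.3] y -27.93710158159822 28.588726000864185
side -80 25 z [124.1 150.9 151.1] y -27.65758035689694 34.05198746977484
side -75 35 z [124.5 149.1 150. ] y -34.14311430882818 35.58718264351545
side -70 40 z [ 83.3 148.2 148.8] y -34.68619801570195 34.23469535643061
side -65 41 z [ 86.  145.7 147.7] y -36.81197662751682 34.759235316152306
side -60 48 z [ 80.4 142.7 146.1] y -34.404599704460864 36.705588936908505
side -55 42 z [ 85.5 143.9 146.3] y -34.54696191117262 34.97032935942072
side -50 46 z [ 79.7 142.6 143.8] y -35.337283595195736 37.180868759263554
side -45 48 z [ 82.5 144.5 145.9] y -34.91039273207535 34.588780324648184
pos [0.5137 0.0968 0.2499] q [-0.1415 -0.8288 -0.7158  1.1976  0.1313 -0.2417] t 15.175 F [ 0.8131  0.1038 -0.7042] gap 0.08544319763035618
shift [ 0.5187 -0.0322 -0.4002] turn [-0.0001  0.3061 -0.0021]
```

```bash
cat > pr.py <<'E'
import sys; from h import *
# pr.py x y z tilt cornerx : fingertip point (tool cornerx,0,8mm) at green coords (mm)
x,y,z,t,cx=map(float,sys.argv[1:6]); np.set_printoptions(precision=4,suppress=True)
G=np.array([.6140,.1096,.0747]); RG=R.from_euler("ZY",[.1345,-np.pi/6]); s=state(); R0=R.from_euler("xyz",s["orientation"])
Rt=R.from_euler("z",.1345+np.pi)*R.from_euler("x",np.pi)*R.from_euler("y",t,degrees=True)
T=G+RG.apply(np.array([x,y,z])/1000)-Rt.apply([cx/1000,0,.008])
print("t",s["time"],"q",s["qpos"],"Fgreen",RG.inv().apply(s["wrist_force"]),"gap",s["finger_gap"])
print("tip now",RG.inv().apply(s["eef_pos"]+R0.apply([cx/1000,0,.008])-G)*1000)
print("shift",R0.inv().apply(T-s["eef_pos"])/.1,"turn",(R0.inv()*Rt).as_rotvec()/np.pi*4,"TCP",T)
E
python3 pr.py -84 0.5 185 -15 -11
```

```text
t 15.175 q [-0.1415 -0.8288 -0.7158  1.1976  0.1313 -0.2417] Fgreen [ 0.3577 -0.0061 -1.0197] gap 0.08544319763035618
tip now [ 10.8793   0.7234 194.031 ]
shift [ 0.9244 -0.0039  0.0867] turn [-0.0001  0.3061 -0.0021] TCP [0.4376 0.0862 0.1978]
```

Emit:
step_arm(
  gripper=[0,-0.6,-1,-1,-1,-1,-1],
  delta_pos=[
    [0,0,0],
    [0.1,0,0],
    [0.3,0,0],
    [0.55,0,0.03],
    [0.75,0,0.06],
    [0.92,0,0.087],
    [0.924,0,0.087],
  ],
  delta_rot=[
    [0,0.1,0],
    [0,0.2,0],
    [0,0.3,0],
    [0,0.306,0],
    [0,0.306,0],
    [0,0.306,0],
    [0,0.306,0],
  ],
  force=60,
)

```text
time: 16.05
eef_pos: [0.4367, 0.0868, 0.1956]
orientation: [3.14, 0.259, -3.009]
wrist_force: [0.5, -0.5, 0.7]
finger_gap: 0.0006
gripper_force: 0.0
```

```bash
python3 pr.py -84 0.5 156 -15 -11
```

```text
t 16.05 q [-0.15   -0.7703 -0.7125  1.38    0.0728 -0.2737] Fgreen [ 0.6954 -0.5531  0.3863] gap 0.000594702767242236
tip now [-85.8742   1.1562 183.4712]
shift [-0.0898 -0.0068  0.2606] turn [ 0.0012 -0.0038 -0.0023] TCP [0.452  0.0882 0.1727]
```

Emit:
step_arm(
  gripper=[-1,-1,-1,-1],
  delta_pos=[
    [-0.05,-0.005,0.1],
    [-0.09,-0.007,0.2],
    [-0.09,-0.007,0.26],
    [-0.09,-0.007,0.26],
  ],
  delta_rot=[
    [0,0,0],
    [0,0,0],
    [0,0,0],
    [0,0,0],
  ],
)

```text
time: 16.55
eef_pos: [0.4525, 0.0882, 0.1732]
orientation: [3.14, 0.259, -3.009]
wrist_force: [0.4, -0.0, -0.1]
finger_gap: -0.0001
gripper_force: 0.0
```

```bash
python3 pr.py -84 0.5 151 -15 -11;  python3 pr.py -88 0.5 138 -15 -11|tail -1; python3 look.py 5; python3 - <<'E'
from h import *
t=cv2.imread("pics/look5.png"); p=np.load("side5c.npy"); cv2.imwrite("pics/press.png",np.hstack([t[:,:400],cv2.resize(p[150:220,240:310],(400,400),interpolation=cv2.INTER_CUBIC)]))
E
```

```text
t 16.55 q [-0.1397 -0.7181 -0.7227  1.3169  0.0703 -0.264 ] Fgreen [ 0.2936 -0.0775 -0.3167] gap -0.00014041889517693508
tip now [-83.3197   0.4553 156.2088]
shift [-0.0068  0.0003  0.0524] turn [ 0.0013 -0.0038 -0.0019] TCP [0.4544 0.0885 0.1684]
shift [-0.0022  0.0002  0.1883] turn [ 0.0013 -0.0038 -0.0019] TCP [0.4575 0.0889 0.1551]
```

View pics/press.png

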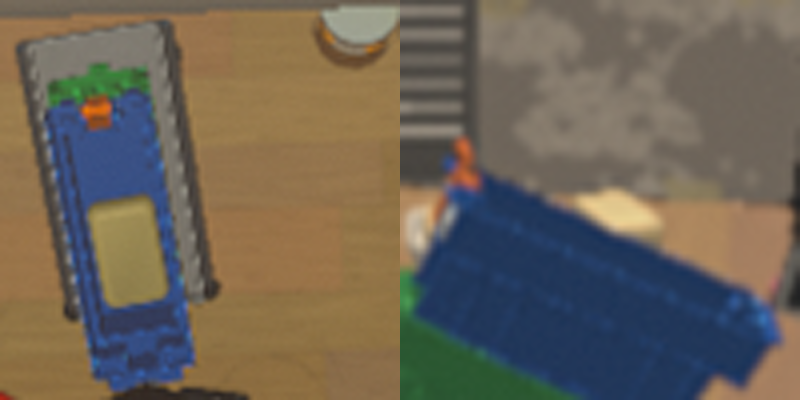

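The finger tip sits at about crop (785,305), just off the lip end at (780,340). It looks too far toward the robot, so I'll check by projection.

```bash
python3 - <<'E'
from h import *
np.set_printoptions(precision=1,suppress=True)
s=state(); R0=R.from_euler("xyz",s["orientation"])
for c in((-.011,0,.008),(0,0,.008),(.011,0,.008)): print(c,proj("side",s["eef_pos"]+R0.apply(c)),proj("top",s["eef_pos"]+R0.apply(c)))
G=np.array([.6140,.1096,.0747]); RG=R.from_euler("ZY",[.1345,-np.pi/6])
print("lip end/start",proj("side",G+RG.apply([[-.0885,0,.151],[-.077,0,.150]])))
_,d,W,H=cloud("side",np.load("side5c.npy"),np.load("side5.npy"))
p=np.load("side5c.npy")
for v in range(190,214,2): print(v,[f"{a}{b}{c}" and int(H[v,u,2]) for u,(a,b,c) in ((u,p[v,u]) for u in range(290,325,2))],[int(RG.inv().apply(W[v,u]-G)[0]*1000) for u in range(302,325,4)],[round(float(W[v,u][1]),2) for u in range(302,325,4)])
E
```

```text
(-0.011, 0, 0.008) [[304.9 203.2]] [[260.5 252.6]]
(0, 0, 0.008) [[308.4 204. ]] [[261.2 256.7]]
(0.011, 0, 0.008) [[311.8 204.9]] [[261.9 260.9]]
lip end/start [[305.4 205.6]
 [302.  204.1]]
190 [174, 172, 172, 171, 164, 163, 164, 165, 167, 112, 34, 36, 31, 36, 37, 34, 100, 166] [-226, -239, -68, -67, -77, -85] [-0.44, -0.43, 0.1, 0.13, 0.13, 0.13]
192 [174, 172, 172, 171, 165, 164, 164, 163, 166, 121, 44, 33, 40, 47, 38, 74, 162, 168] [-222, -236, -72, -74, -87, -295] [-0.41, -0.41, 0.1, 0.12, 0.11, -0.42]
194 [170, 172, 173, 170, 164, 165, 165, 164, 163, 108, 65, 31, 31, 86, 94, 157, 166, 167] [-218, -233, -78, -83, -89, -291] [-0.38, -0.39, 0.09, 0.11, 0.11, -0.4]
196 [101, 136, 169, 172, 165, 165, 165, 166, 153, 96, 52, 50, 71, 221, 228, 213, 166, 165] [-216, -231, -77, -87, -256, -288] [-0.37, -0.37, 0.1, 0.1, -0.33, -0.38]
198 [89, 90, 96, 135, 161, 164, 165, 169, 139, 89, 36, 38, 127, 234, 205, 156, 165, 167] [-217, -77, -83, -94, -252, -287] [-0.35, 0.09, 0.1, 0.09, -0.3, -0.36]
200 [90, 90, 89, 90, 99, 108, 161, 162, 108, 71, 35, 48, 180, 196, 145, 139, 165, 168] [-210, -80
[... 352 characters left out ...]
08, -0.29, 0.09, -0.28, -0.3, -0.3]
206 [90, 91, 89, 114, 97, 104, 133, 157, 141, 166, 150, 149, 156, 163, 164, 166, 164, 167] [-76, -218, -233, -248, -258, -273] [0.1, -0.26, -0.27, -0.28, -0.27, -0.28]
208 [90, 89, 89, 89, 92, 101, 102, 147, 129, 167, 165, 163, 164, 163, 164, 163, 161, 166] [-71, -87, -230, -243, -258, -271] [0.12, 0.11, -0.25, -0.25, -0.26, -0.26]
210 [90, 90, 89, 88, 91, 90, 89, 98, 125, 164, 162, 162, 164, 164, 163, 163, 165, 166] [-76, -215, -227, -240, -256, -270] [0.12, -0.23, -0.23, -0.23, -0.24, -0.24]
212 [98, 94, 88, 90, 90, 89, 91, 145, 165, 164, 163, 162, 165, 165, 163, 164, 166, 165] [-79, -217, -225, -238, -251, -268] [0.12, -0.22, -0.21, -0.22, -0.22, -0.23]
```

Emit:
step_arm(
  gripper=[-1,-1,-1],
  delta_pos=[
    [-0.04,0,0.0],
    [-0.045,0,0.02],
    [-0.045,0,0.04],
  ],
  delta_rot=[
    [0,0,0],
    [0,0,0],
    [0,0,0],
  ],
)

```text
time: 17.02
eef_pos: [0.4581, 0.0888, 0.1714]
orientation: [3.141, 0.26, -3.009]
wrist_force: [0.4, -0.4, -0.3]
finger_gap: -0.0001
gripper_force: 0.0
```

Emit:
step_arm(
  gripper=[-1,-1,-1,-1],
  delta_pos=[
    [0,0,0.01],
    [0,0,0.02],
    [0,0,0.03],
    [0,0,0.03],
  ],
  delta_rot=[
    [0,0,0],
    [0,0,0],
    [0,0,0],
    [0,0,0],
  ],
)

```text
time: 17.52
eef_pos: [0.4588, 0.0889, 0.1686]
orientation: [3.141, 0.261, -3.009]
wrist_force: [-1.2, -0.5, 0.3]
finger_gap: 0.0003
gripper_force: 0.6
```

```bash
python3 pr.py -88 0.5 138 -15 -11
```

```text
t 17.525 q [-0.1354 -0.6973 -0.719   1.2978  0.0692 -0.2597] Fgreen [-0.9123 -0.3089  0.862 ] gap 0.0002598141290109089
tip now [-80.0843   0.2975 149.0234]
shift [0.0479 0.0018 0.1272] turn [ 0.0006 -0.0016 -0.0019] TCP [0.4575 0.0889 0.1551]
```

Just touching. Pressing in small increments.

Emit:
step_arm(
  gripper=[-1,-1,-1,-1,-1],
  delta_pos=[
    [0,0,0.01],
    [0.002,0,0.02],
    [0.004,0,0.03],
    [0.006,0,0.04],
    [0.006,0,0.04],
  ],
  delta_rot=[
    [0,0,0],
    [0,0,0],
    [0,0,0],
    [0,0,0],
    [0,0,0],
  ],
)

```text
time: 18.15
eef_pos: [0.4601, 0.0889, 0.1659]
orientation: [3.141, 0.263, -3.009]
wrist_force: [-1.2, -0.2, 9.0]
finger_gap: 0.0
gripper_force: 4.4
```

```bash
python3 pr.py -88 0.5 138 -15 -11; python3 meas.py 6
```

```text
t 18.15 q [-0.1351 -0.6971 -0.7242  1.2898  0.0692 -0.2593] Fgreen [3.4333 0.0092 8.3783] gap 1.652632018769852e-05
tip now [-80.3406   0.0828 146.0833]
shift [0.0531 0.0039 0.0977] turn [-0.0001  0.0014 -0.0018] TCP [0.4575 0.0889 0.1551]
top x [-98.9  87. ]
   x -90 z 72.56655376856159 y [-30.9  33.5]
   x -60 z 74.85713623514373 y [-31.1  34. ]
   x -30 z 75.38690545271648 y [-30.7  33.8]
   x 0 z 76.32686030546216 y [-30.7  33.3]
   x 30 z 77.65815482903929 y [-31.1  32.9]
   x 60 z 74.71403017322885 y [-29.1  30.8]
side zmax [-70.   73.9 -50.   74.6 -30.   76.  -10.   75.7  10.   77.3  30.   78.7
  50.   78.4  70.   79.9] pitch deg 2.4125952612843418 wall y -31.81062572114817
collar x [-91.4  77. ]
side catch px 13 x [-90.4 -82.2] z [74.1 88.3]
```

Emit:
step_arm(
  gripper=[-1,-1,-1,-1,-1],
  delta_pos=[
    [0.003,0,0.01],
    [0.006,0,0.02],
    [0.01,0,0.03],
    [0.012,0,0.04],
    [0.012,0,0.04],
  ],
  delta_rot=[
    [0,0,0],
    [0,0,0],
    [0,0,0],
    [0,0,0],
    [0,0,0],
  ],
)

```text
time: 18.88
eef_pos: [0.4589, 0.089, 0.1598]
orientation: [3.14, 0.26, -3.009]
wrist_force: [-0.1, 0.2, -0.0]
finger_gap: 0.0001
gripper_force: 0.0
```

```bash
python3 pr.py -88 0.5 138 -15 -11; python3 meas.py 7
```

```text
t 18.875 q [-0.1351 -0.6973 -0.7347  1.2829  0.0692 -0.2594] Fgreen [-0.1301  0.1705  0.0259] gap 7.85996293902202e-05
tip now [-84.4098   0.3813 141.3523]
shift [0.0261 0.001  0.042 ] turn [ 0.001  -0.0027 -0.0021] TCP [0.4575 0.0889 0.1551]
top x [-95.7  90.5]
   x -90 z 73.21350725723907 y [-30.4  32.9]
   x -60 z 73.8481669353834 y [-30.5  33.6]
   x -30 z 73.48934021193787 y [-30.8  34.2]
   x 0 z 73.51764713099948 y [-30.7  33.9]
   x 30 z 74.7372793996709 y [-30.6  33.7]
   x 60 z 70.09844254502684 y [-29.3  31.7]
side zmax [-70.   74.1 -50.   74.1 -30.   74.  -10.   74.5  10.   73.9  30.   74.7
  50.   74.5  70.   75.2] pitch deg 0.3844156464215984 wall y -31.696952998416766
collar x [-88.4  80.7]
side catch px 18 x [-92.3 -80.2] z [74.1 87.3]
```

The catch snapped: force dropped to zero and pitch is about 0.4°. The bin reads about 2.7 mm high all over, so I'll press a little further to see where it bottoms.

Emit:
step_arm(
  gripper=[-1,-1,-1,-1],
  delta_pos=[
    [0.002,0,0.01],
    [0.005,0,0.02],
    [0.007,0,0.03],
    [0.007,0,0.03],
  ],
  delta_rot=[
    [0,0,0],
    [0,0,0],
    [0,0,0],
    [0,0,0],
  ],
)

```text
time: 19.48
eef_pos: [0.4592, 0.089, 0.1571]
orientation: [3.141, 0.26, -3.009]
wrist_force: [0.3, -0.1, 0.4]
finger_gap: -0.0005
gripper_force: 0.0
```

```bash
python3 pr.py -88 0.5 138 -15 -11; python3 meas.py 8
```

```text
t 19.475 q [-0.1351 -0.6977 -0.7399  1.2774  0.0692 -0.2594] Fgreen [ 0.4627 -0.1177  0.2286] gap -0.0004893679812819379
tip now [-85.5348   0.317  138.8916]
shift [0.0216 0.0017 0.0152] turn [ 0.0008 -0.002  -0.002 ] TCP [0.4575 0.0889 0.1551]
top x [-91.2  94.7]
   x -90 z 70.54068678515911 y [-30.8  32.6]
   x -60 z 70.36942482296433 y [-31.1  33. ]
   x -30 z 70.06483582260572 y [-30.8  33.3]
   x 0 z 70.17747674573947 y [-31.2  33. ]
   x 30 z 71.08364233403407 y [-30.8  33. ]
   x 60 z 66.19525304716322 y [-30.1  31.4]
side zmax [-70.   71.4 -50.   70.6 -30.   71.4 -10.   70.2  10.   72.2  30.   70.9
  50.   70.8  70.   70.8] pitch deg -0.12170626572343697 wall y -32.201491108243104
collar x [-87.   86.9]
side catch px 11 x [-90.2 -84.9] z [74.7 89.8]
```

Now seated: heights 71 mm at both ends, pitch about 0. I'll retreat and check the catch.

Emit:
step_arm(
  gripper=[-1,-1,-1,-1,-1],
  delta_pos=[
    [0,0,-0.1],
    [0.05,0,-0.25],
    [0.1,0,-0.45],
    [0.1,0,-0.6],
    [0.1,0,-0.6],
  ],
  delta_rot=[
    [0,0,0],
    [0,0.05,0],
    [0,0.1,0],
    [0,0.1,0],
    [0,0.1,0],
  ],
)

```text
time: 20.2
eef_pos: [0.435, 0.0855, 0.2142]
orientation: [3.141, 0.185, -3.009]
wrist_force: [0.4, 0.0, 0.0]
finger_gap: 0.0
gripper_force: 0.0
```

```bash
python3 meas.py 9; python3 - <<'E'
from h import *
np.set_printoptions(precision=1,suppress=True)
print(state()["wrist_force"],state()["time"])
G=np.array([.6140,.1096,.0747]); RG=R.from_euler("ZY",[.1345,-np.pi/6])
for t in "0479":
  for n in("top","side"):
    im,d=np.load(f"{n}{t}c.npy"),np.load(f"{n}{t}.npy"); _,d,W,H=cloud(n,im,d)
    m=(H[...,0]>=3)&(H[...,0]<=16)&(H[...,1]>150)&(H[...,2]>90)
    L=RG.inv().apply((W-G).reshape(-1,3)).reshape(W.shape)*1000
    m&=(L[...,0]<-60)&(L[...,0]>-125)&(abs(L[...,1])<25)&(L[...,2]>30)&(L[...,2]<115)
    v,u=np.nonzero(m)
    if len(v): print(t,n,len(v),"x",np.percentile(L[m][:,0],[2,50,98]),"z",np.percentile(L[m][:,2],[2,50,98]),"u",u.min(),u.mean(),u.max(),"v",v.min(),v.mean(),v.max())
  # soap
im,d=np.load("top9c.npy"),np.load("top9.npy"); _,d,W,H=cloud("top",im,d); m=(H[...,0]>20)&(H[...,0]<32)&(H[...,1]>80)
L=RG.inv().apply((W-G).reshape(-1,3)).reshape(W.shape)*1000; m&=(abs(L[...,0])<70)&(abs(L[...,1])<28)&(L[...,2]>66)&(L[...,2]<130)
print("soap green",np.median(L[m],axis=0),m.sum())
E
```

```text
top x [-91.1  95.5]
   x -90 z 70.03911656329018 y [-30.8  32.6]
   x -60 z 71.04306640504647 y [-31.  33.]
   x -30 z 71.08069849027595 y [-30.9  33.4]
   x 0 z 70.68586476338369 y [-31.3  33.1]
   x 30 z 70.37147573612958 y [-30.9  33.4]
   x 60 z 66.18532351545822 y [-29.9  31.1]
side zmax [-70.   70.6 -50.   71.6 -30.   70.8 -10.   70.8  10.   71.1  30.   70.8
  50.   70.8  70.   70.9] pitch deg -0.06430826339517007 wall y -32.04600536361819
collar x [-86.8  88.7]
side catch px 12 x [-91.7 -83.2] z [74.6 88.5]
[-0.1 -0.7  0. ] 20.3
0 top 44 x [-97.4 -89.2 -81.5] z [73.3 83.1 91.5] u 258 260.27272727272725 263 v 238 241.6818181818182 245
0 side 27 x [-93.7 -86.8 -78.2] z [73.6 80.8 89.3] u 289 292.4074074074074 296 v 222 224.07407407407408 227
4 side 20 x [-93.  -88.1 -82.5] z [74.5 82.9 90.6] u 291 293.25 296 v 222 224.1 227
7 side 27 x [-94.  -88.6 -80.5] z [72.2 81.9 89. ] u 290 292.77777777777777 296 v 222 224.25925925925927 227
9 side 21 x [-94.3 -88.2 -82.2] z [73.7 81.8 90.4] u 291 293.14285714285717 296 v 222 224.0952380952381 227
soap green [-21.7  -2.3  91.5] 399
```

```bash
python3 -c "
from bench import *
print(sign_off())"
```

```text
the job is handed in; nothing more can be done
None
```

The job is handed in: the blue bin stands stacked end for end on the green one and is let go. The depth images show it seated at both ends, the catch back at its starting position, and the soap still in the bin. The verdict itself was not shown.

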